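# Load the edge-ink shaker, pin its drive and start it

## Robot

A 6-joint arm with a two-finger parallel gripper is mounted at the origin on the work surface. World frame = base frame: x ahead of the robot, y to its left, z up, the work surface at z = 0. Lengths are in mm, angles in degrees, forces in N, time in s.
With the tool pointing down it reaches from about 350 to 850 mm from the base axis. Payload 8.1 kg.
Tool frame: the origin (TCP) lies midway between the tips of the shut fingers; the grasp point (between the pads) lies 19 mm behind it (hold_point_z is the distance from the TCP to the grasp point, in mm); z points along the fingers, y is the direction in which the jaws open and shut (so a half turn about z gives the same grasp; the last joint's range is limited). The gripper opens to 85 mm and grips with 20 to 120 N. Pads are 22 mm wide; open, the fingers measure 114 mm over their backs; the gripper's body (76 mm by 85 mm) begins 54 mm behind the grasp point. The pads swing forward as they close: fully open they stand 13 mm farther back than shut.
Start: joints at [-69.408, 7.471, 85.268, -0, 87.261, -4.893], TCP at [258.186, -541.614, 231.292] pointing down, gripper open.
Joint ranges: [-169.43, 169.43], [-51.17, 129.36], [1.28, 143.12], [-76.62, 256.62], [0, 156.53], [-152.29, 152.29]. Speed limits (degrees/s): [136.94, 136.94, 159.86, 180, 180, 180].

## Interface

Orientations are given as [roll, pitch, yaw] about the fixed x, y, z axes, in that order (R = Rz(yaw) Ry(pitch) Rx(roll)).
In Python, from bench import sense, snapshot, camera_params, hand_in, hold_point_z gives the robot as it stands.
- The arm moves only by the tool servo_tool, never from a script. Its argument "motion" is a list of rows, each a list of 7 numbers: the finger opening in mm, from 0 to 85.4, then the shift along the tool's x, y, z in mm, then the turn, a rotation vector about the tool's x, y, z in rad. A call has 1 to 10 rows; each row shifts and turns the pose as measured when the row begins, along the tool's axes as they then stand; what a row does not reach is not made up. A row lasts 1/10 s, in which the tool goes at most 50 mm and 8.59 degrees, less where a joint would pass 70% of its speed; a pose out of reach is approached as far as the arm can. A call with a gripper value outside its range is refused whole. The fingers move at their own pace and stop on an object; "force" is the grip in N (left out, the last holds). Time passes only in rows, so rows that do not move let the fingers close. It gives the time, the measured TCP pose, the force and the opening at its end, in the units of the state.
- sense(): the state, without advancing time (a new reading comes with each control period).
- snapshot(name): name is "scene" or "side" or "wrist"; returns the picture (480x640x3 uint8, blue, green, red); there is no depth.
- camera_params(name): a dict with "fx", "fy", "cx", "cy" (pixels), "R" (3x3) and "t" (3): a world point X has camera coordinates R X + t; the wrist camera has in their place "tool_from_camera" (4x4, takes a point from camera to tool coordinates, whose origin is the TCP and whose axes are the flange's). Camera axes: x right, y down, z forward; pixel columns grow to the right and rows downward; lengths in mm; the calibration is good to about 2 mm. A picture is of the moment at which its call begins: read the wrist's pose just before it. camera_params takes no time and is no camera call.
- hand_in(): hands the job in, once; it reports no verdict.
The state is a dict: "time": time; "joint_pos": joint angles; "qd": joint speeds; "joint_efforts": joint torques, N m; "tool_pos": TCP position; "tcp_rot": TCP orientation; "ft_force": force on the tool from outside, world axes, zero at the start; "wrist_torque": the same for the moment, N m; "finger_gap": finger opening in mm.
Only numpy, scipy, OpenCV 4.12 (cv2) and the standard library are available. Lean on these libraries where they do the work, as an engineer would, in place of code of your own. Each camera call takes 0.05 s, during which the arm holds its last target. There are 200 camera calls.

## Task

Shake up the edge inks: stand every black-capped ink bottle on the bench upright in a cell of its own in the shaker's carrier, and take the R-clip from the tool block and push its straight leg down through the cross-hole of the drive pin until the bent leg has snapped over the pin and the clip is fully home. Only then press, one after another and each fully down, the power key, the timer key and the start key (first, second and fourth from the left as you face the machine); never press the stop key, the third. Leave the cream jar and the thread spool that stand in between where they are.

Things in the scene. Friction and masses are not known exactly. Their poses are not given: they have to be found in the camera images.
- carrier_in (a point): Bottle shaker: aluminium carrier of 2 x 3 square cells on a grey machine. Point: centre of its inner floor, 71 mm above the bench; x to the machine's back (away from the keys), y to its drive-pin side, z up. Cell centres at x -35, +35; y -70, 0, +70 mm. Cells 66 x 66, walls 4; outer walls rise 46 over this floor, dividers 39. Gearbox at x 80 to 130, y 0 to 110, 115 above the bench.
- pin_hole (a point): Centre of the 8 mm cross-hole that runs straight down (z) through the drive pin. The steel pin, diameter 24, lies level along this frame's y, axis 95 mm above the bench, and ends 23 beyond the hole. On its carrier side (-y): a washer (diameter 34) 9 away, the blue rod eye (diameter 44) 16 away, the carrier's wall 48 away. x to the machine's back. Free air below the pin.
- clip_coil (a point): R-clip of 6 mm steel wire, 119 long, parked upright, legs down, in the tool block. Point: centre of its double-wound coil, the place to grip: a disc 30 in diameter, 12 thick along y. z runs up the straight leg, x from straight to bent leg. Straight leg at x -12, rounded tip at z -104. Bent leg: bowed to fit one side of a 24 pin, narrows below that, flares out to x +4 at z -92.
- clip_seat (a point): Point on the straight leg's axis, 47 mm above its tip, 57 below the coil's centre, beside the bow; axes as clip_coil. Fully home, it is at the centre of the pin. The bent leg is sprung (3.5 N m/rad about the coil): the clip goes on with about 10 to 15 N from where its flare meets the pin (about 30 mm short of home) until the bow snaps round the pin; farther is much stiffer.
- tool_block: Wooden block 130 x 60, 75 mm high, origin under its centre. The clip stands loosely (may lean a few degrees) in a slot 24 x 8, 60 deep, centred at x -30 and running along x; its tip is 15 above the bench, its coil's centre about 119, the bent leg towards +x. Two awl handles stand at x +26 and +50, up to 125 above the bench. Fixed.
- bottle1_mid (a point): Edge-ink bottle, white, round, 112 mm high: body diameter 54, shoulder from 60 to 73 above the base, black ribbed cap (diameter 28) from 76 to 112. Point: on its axis half-way up, 56 above the base; z up its axis. 0.1 to 0.2 kg, a third full. Stands on the bench. Three to five are there; an absent one is None.
- bottle2_mid (a point): Edge-ink bottle 2, the same as bottle 1; may be absent.
- bottle3_mid (a point): Edge-ink bottle 3, the same as bottle 1; may be absent.
- bottle4_mid (a point): Edge-ink bottle 4, the same as bottle 1; may be absent.
- bottle5_mid (a point): Edge-ink bottle 5, the same as bottle 1; may be absent.
- key_power_top (a point): Centre of the top face of the power key: first (leftmost as the robot faces the machine, greatest y) in a row of four like round grey keys (diameter 24, 44 mm apart) on the shaker's front ledge, 78 above the bench, 55 in front of the carrier's wall, which rises 39 above the key. Pressed straight down.
- key_power (a joint): Travel of the power key: first (leftmost as the robot faces the machine, greatest y): 0 up, 0.006 m fully down. Springs back; fully down takes 5 N. It registers at 0.0045 m.
- key_timer_top (a point): Centre of the top face of the timer key: second from the left in a row of four like round grey keys (diameter 24, 44 mm apart) on the shaker's front ledge, 78 above the bench, 55 in front of the carrier's wall, which rises 39 above the key. Pressed straight down.
- key_timer (a joint): Travel of the timer key: second from the left: 0 up, 0.006 m fully down. Springs back; fully down takes 5 N. It registers at 0.0045 m.
- key_stop_top (a point): Centre of the top face of the stop key: third from the left in a row of four like round grey keys (diameter 24, 44 mm apart) on the shaker's front ledge, 78 above the bench, 55 in front of the carrier's wall, which rises 39 above the key. Pressed straight down.
- key_stop (a joint): Travel of the stop key: third from the left: 0 up, 0.006 m fully down. Springs back; fully down takes 5 N. It registers at 0.0045 m.
- key_start_top (a point): Centre of the top face of the start key: fourth, the rightmost in a row of four like round grey keys (diameter 24, 44 mm apart) on the shaker's front ledge, 78 above the bench, 55 in front of the carrier's wall, which rises 39 above the key. Pressed straight down.
- key_start (a joint): Travel of the start key: fourth, the rightmost: 0 up, 0.006 m fully down. Springs back; fully down takes 5 N. It registers at 0.0045 m.
- jar: Bystander: squat glass cream jar with a wide aluminium lid, diameter 67, height 55, standing among the ink bottles. Origin under its centre.
- spool: Bystander: wooden thread spool, diameter 52, height 70, standing behind the tool block. Origin under its centre.

How it is judged (in metres and radians):
On the way, in this order (a step that is already met when the one before it is completed fails the run):
1. every bottle stands upright in a cell of the carrier and the R-clip is fully home on the drive pin (x of bottle1_mid in the frame of carrier_in between -0.045 and 0.045 m and y of bottle1_mid in the frame of carrier_in between -0.082 and 0.082 m and z of bottle1_mid in the frame of carrier_in between 0.05 and 0.062 m and angle between each of bottle1_mid, bottle2_mid, bottle3_mid, bottle4_mid, bottle5_mid's own z axis and vertical below 0.12 rad and x of bottle2_mid in the frame of carrier_in between -0.045 and 0.045 m and y of bottle2_mid in the frame of carrier_in between -0.082 and 0.082 m and z of bottle2_mid in the frame of carrier_in between 0.05 and 0.062 m and x of bottle3_mid in the frame of carrier_in between -0.045 and 0.045 m and y of bottle3_mid in the frame of carrier_in between -0.082 and 0.082 m and z of bottle3_mid in the frame of carrier_in between 0.05 and 0.062 m and x of bottle4_mid in the frame of carrier_in between -0.045 and 0.045 m and y of bottle4_mid in the frame of carrier_in between -0.082 and 0.082 m and z of bottle4_mid in the frame of carrier_in between 0.05 and 0.062 m and x of bottle5_mid in the frame of carrier_in between -0.045 and 0.045 m and y of bottle5_mid in the frame of carrier_in between -0.082 and 0.082 m and z of bottle5_mid in the frame of carrier_in between 0.05 and 0.062 m and distance between clip_seat and pin_hole below 0.006 m and angle between the z axis of clip_seat and the z axis of pin_hole, either way round below 0.15 rad), for 0.3 s.
2. the power key is pressed fully, alone (value of joint key_power above 0.0045 m and value of joint each of key_timer, key_stop, key_start below 0.002 m), for 0.05 s.
3. the timer key is pressed fully, alone (value of joint key_timer above 0.0045 m and value of joint each of key_power, key_stop, key_start below 0.002 m), for 0.05 s.
4. the start key is pressed fully, alone (value of joint key_start above 0.0045 m and value of joint each of key_power, key_timer, key_stop below 0.002 m), for 0.05 s.
At the end, for the whole second after the job is handed in: Every bottle there stands upright (within 0.12 rad) on the floor of a carrier cell, one per cell; the clip's seat point is within 6 mm of the centre of the pin's cross-hole, its straight leg within 0.15 rad of the hole's axis; all keys are up (under 2 mm) (all of step 1 and value of joint each of key_power, key_timer, key_stop, key_start below 0.002 m); the robot touches nothing.
It fails at once if the stop key is pressed (value of joint key_stop above 0.003 m).
It fails at once if the start key is pressed while the clip is not home (value of joint key_start above 0.003 m and not (distance between clip_seat and pin_hole below 0.006 m and angle between the z axis of clip_seat and the z axis of pin_hole, either way round below 0.15 rad)).
It fails at once if the jar or the spool is pushed away by more than 50 mm (distance of any of jar, spool from where it was at the start of the episode above 0.05 m).
Of bottle1, bottle2, bottle3, bottle4, bottle5 only 3 to 5 are there at a start; the rules pass over those that are not, and their reading is None.
At some moment in a run one of bottle1, bottle2, bottle3, bottle4, bottle5 may be knocked a few centimetres aside while the robot is not near it.
It also fails if it takes over 210 s, if anything falls off the work surface, if the arm or the gripper's body presses on something with over 40 N, if the wrist force passes 120 N, or if a joint passes its speed limit or range.

## Working session

There is one attempt and no reset: what is moved stays moved. The work goes in short steps, Python scripts to look and compute and a tool call to move; the robot and the scene stay as the last step left them, time stands still between calls to the robot, and variables do not carry over. Pictures are saved under pics/ and viewed, about 12 in all and at most 16, crops included, and the job is handed in when it is done.

Besides the shell and the picture viewer there is one more tool, called after "Call:" as name(argument=value, ...) on one line, values as JSON. servo_tool: Moves the arm, as the interface text tells. Its arguments: {"type":"object","properties":{"motion":{"type":"array"},"force":{"type":"number"}},"required":["motion"]}

```bash
mkdir -p pics; ls; python3 - <<'E'
from bench import *
import cv2
print(sense(),hold_point_z)
for n in("scene","side"):
    cv2.imwrite(f"pics/{n}0.png",snapshot(n)); print(n,camera_params(n))
print(camera_params("wrist"))
E
```

```text
pics
{'time': 0.0, 'joint_pos': array([-6.94088168e+01,  7.51450113e+00,  8.53298791e+01, -1.27601631e-03,
        8.72611579e+01, -4.89459085e+00]), 'qd': array([-0.02894584, -0.03120956,  0.01723125, -0.02870262, -0.03195004,
       -0.03376047]), 'joint_efforts': array([ 2.90103917e-04, -5.69406724e+01, -5.00549948e+01, -3.53184532e-05,
        1.46006458e-02,  1.92342270e-05]), 'tool_pos': array([ 257.97608132, -541.09851587,  230.24500725]), 'tcp_rot': array([-1.79894738e+02, -7.73501838e-03,  2.54858291e+01]), 'ft_force': array([-0.7038353 ,  0.07606915, -0.50910264]), 'wrist_torque': array([ 0.02869571, -0.05988071,  0.03138353]), 'finger_gap': 85.63137603658207} 18.700000000000003
scene {'fx': 435.05378518016124, 'fy': 435.05378518016124, 'cx': 318.55065193092446, 'cy': 243.47382265934883, 'R': array([[-0.62913145,  0.77708987, -0.01802619],
       [ 0.54670538,  0.42588901, -0.72092425],
       [-0.55254578, -0.46341113, -0.69277939]]), 't': array([ 326.84687195, -256.08221981, 1336.84647476])}
side {'fx': 479.6637683822563, 'fy': 479.6637683822563, 'cx': 323.2482268764397, 'cy': 243.49138309952377, 'R': array([[-0.93691982, -0.34932146, -0.0124811 ],
       [-0.18980677,  0.5384181 , -0.82102335],
       [ 0.29352112, -0.76686405, -0.57075817]]), 't': array([565.18327283, 168.7784523 , 884.73996258])}
{'fx': 367.6399112499887, 'fy': 367.6399112499887, 'cx': 325.1812412745191, 'cy': 247.67893746398016, 'tool_from_camera': array([[-3.52196642e-04, -9.50009667e-01, -3.12220288e-01,
         7.97832294e+01],
       [ 9.99999656e-01, -5.68952185e-04,  6.03143237e-04,
        -1.35748721e+00],
       [-7.50630321e-04, -3.12219968e-01,  9.50009541e-01,
        -1.43457241e+02],
       [ 0.00000000e+00,  0.00000000e+00,  0.00000000e+00,
         1.00000000e+00]])}
```

View pics/scene0.png

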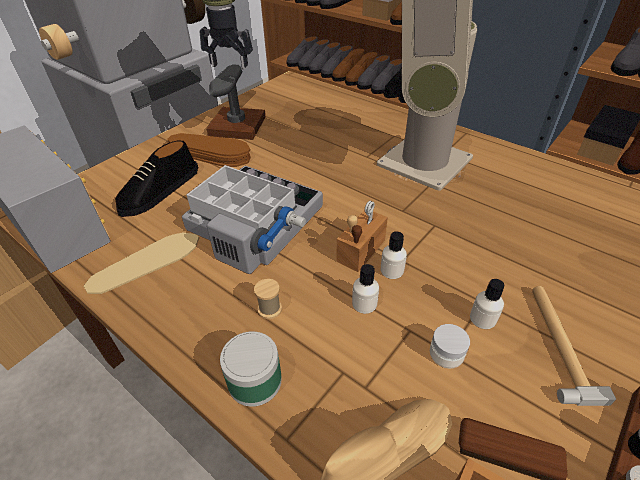

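View pics/side0.png

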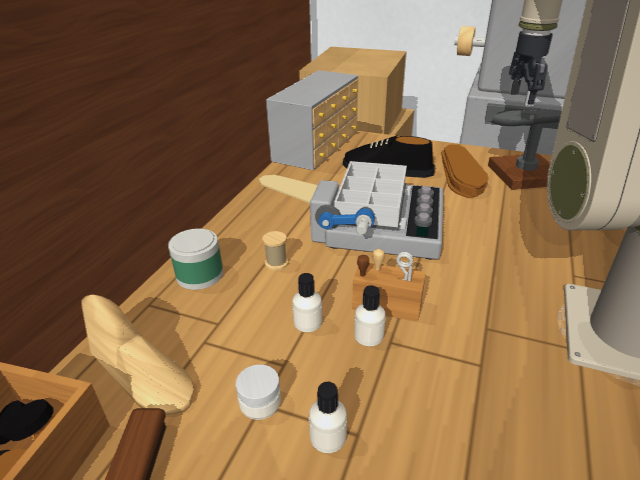

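Three bottles: caps at scene (397,240), (367,272), (495,289), which match side (371,297), (306,284), (328,392). The jar is at scene (450,345), the spool at (267,298), the clip coil at scene (370,208) / side (405,260), and the pin end at scene (301,221) / side (362,229). I'll triangulate these roughly.

```bash
cat > h.py <<'E'
import numpy as np, cv2
from scipy.spatial.transform import Rotation as Ro
from bench import *
def cam(n,s=None):
    c=camera_params(n); K=np.array([[c['fx'],0,c['cx']],[0,c['fy'],c['cy']],[0,0,1]])
    if n!='wrist': return K,np.array(c['R']),np.array(c['t'])
    s=s or sense(); T=np.eye(4); T[:3,:3]=Ro.from_euler('xyz',s['tcp_rot'],degrees=True).as_matrix(); T[:3,3]=s['tool_pos']
    W=np.linalg.inv(T@c['tool_from_camera']); return K,W[:3,:3],W[:3,3]
def ray(C,p):
    K,R,t=C; return -R.T@t, R.T@np.linalg.inv(K)@[p[0],p[1],1]
def onz(C,p,z):
    o,d=ray(C,p); return o+d*(z-o[2])/d[2]
def tri(Ca,pa,Cb,pb):
    a,b=ray(Ca,pa),ray(Cb,pb); A=np.c_[a[1],-b[1]]; k=np.linalg.lstsq(A,b[0]-a[0],rcond=None)[0]
    p,q=a[0]+k[0]*a[1],b[0]+k[1]*b[1]; return (p+q)/2,np.linalg.norm(p-q)
def proj(C,X):
    K,R,t=C; v=K@(R@np.asarray(X,float)+t); return v[:2]/v[2]
def shot(n,f):
    s=sense(); im=snapshot(n); cv2.imwrite(f'pics/{f}.png',im); return im,cam(n,s if n=='wrist' else None)
E
python3 - <<'E'
from h import *
np.set_printoptions(precision=0,suppress=True)
S,D=cam('scene'),cam('side')
for n,a,b in [('b1cap',(397,240),(371,297)),('b2cap',(367,272),(306,284)),('b3cap',(495,289),(328,392)),('coil',(370,208),(405,260)),('pinend',(301,221),(362,229)),('jar lid',(450,335),(258,381)),('spool top',(267,286),(274,238))]:
    print(n,*tri(S,a,D,b))
for p in [(190,195),(228,168),(297,187)]: print('carr',onz(S,p,117))
for p in [(348,190),(404,165),(404,220)]: print('carrS',onz(D,p,117))
for p in [(424,194),(423,219)]: print('keys',onz(D,p,78))
E
```

```text
b1cap [452. 166.  96.] 0.7398534886105483
b2cap [571. 170.  97.] 2.4214983414726934
b3cap [454. 385.  99.] 6.690295210034384
coil [415.  69. 116.] 3.7218799805799874
pinend [530. -42.  93.] 0.045757291630912994
jar lid [573. 363.  54.] 4.58808376202608
spool top [708.  19.  71.] 3.0444589874767733
carr [ 640. -294.  117.]
carr [ 507. -307.  117.]
carr [ 460. -113.  117.]
carrS [ 598. -155.  117.]
carrS [ 505. -327.  117.]
carrS [447. -69. 117.]
keys [ 438. -265.   78.]
keys [ 419. -149.   78.]
```

Call:
servo_tool(motion=[[85, 20, -12, -40, 0, 0, 0], [85, 43, -25, -12, 0, 0, 0], [85, 43, -25, -12, 0, 0, 0], [85, 43, -25, -12, 0, 0, 0], [85, 43, -25, -12, 0, 0, 0], [85, 43, -25, -12, 0, 0, 0], [85, 43, -25, -12, 0, 0, 0], [85, 43, -25, -12, 0, 0, 0], [85, 43, -25, -12, 0, 0, 0.14], [85, 25, -20, -5, 0, 0, 0.14]])

```text
time: 1.1
tool_pos: [507.5, -171.1, 366.8]
tcp_rot: [-179.3, 0.2, 9.0]
ft_force: [-0.4, -0.2, 0.3]
finger_gap: 84.8
```

```bash
python3 - <<'E'
from h import *
im,C=shot('wrist','w1'); s=sense(); print(s['tool_pos'],s['tcp_rot'],s['time'])
E
```

```text
[ 509.43466163 -167.63853605  367.17777787] [-1.79186749e+02  1.30205465e-01  8.34277165e+00] 1.15
```

View pics/w1.png

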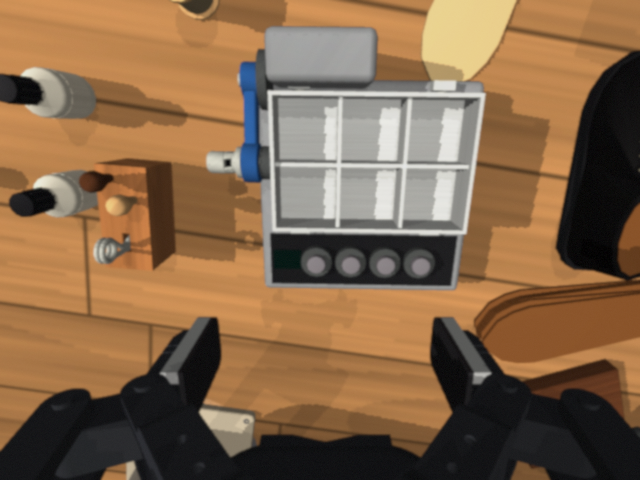

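The wrist view shows the carrier's top corners at (268,92), (486,92), (466,233) and (276,231), keys at (316..419,263), the pin hole near (226,163), the clip coil at (106,249), and awls at (93,181) and (118,205).

```bash
python3 - <<'E'
from h import *
np.set_printoptions(precision=1,suppress=True)
im,C=shot('wrist','w2'); s=sense(); print(s['tool_pos'],s['tcp_rot'])
g=cv2.cvtColor(im,cv2.COLOR_BGR2GRAY)
h=cv2.HoughCircles(g[235:295,290:440],cv2.HOUGH_GRADIENT,1,25,param1=120,param2=12,minRadius=12,maxRadius=19)[0]
for c in sorted(h,key=lambda c:c[0]): p=c[:2]+[290,235]; print('key',p,c[2],onz(C,p,78))
w=((im.min(2)>185)*255).astype('uint8')[70:250,255:500]
cv2.imwrite('pics/mask.png',w)
for p in [(268,92),(486,92),(466,233),(276,231)]:
    print('corner',onz(C,p,117))
print('hole',onz(C,(226,163),107), 'pinend',onz(C,(207,161),95),'coil',onz(C,(104,249),122), 'block',[onz(C,p,75)[:2] for p in [(97,160),(172,162),(173,268),(155,268)]])
a=cv2.resize(im[130:280,80:280],None,fx=4,fy=4,interpolation=cv2.INTER_CUBIC); cv2.imwrite('pics/w2c.png',a)
E
```

```text
[ 508.2 -170.   366.5] [-179.2    0.2    9.2]
key [319.5 264.5] 14.7 [ 422.9 -168.    78. ]
key [353.5 264.5] 14.7 [ 429.3 -210.3   78. ]
key [387.5 263.5] 15.9 [ 437.  -252.1   78. ]
key [423.5 264.5] 14.5 [ 442.4 -296.9   78. ]
corner [611.1 -91.  117. ]
corner [ 642.  -303.6  117. ]
corner [ 499.  -322.1  117. ]
corner [ 470.  -113.5  117. ]
hole [534.7 -51.2 107. ] pinend [532.2 -27.   95. ] coil [421.9  75.3 122. ] block [array([511.9, 106.7]), array([522.4,  19.7]), array([388.9,  16.5]), array([385.4,  39.4])]
```

View pics/w2c.png

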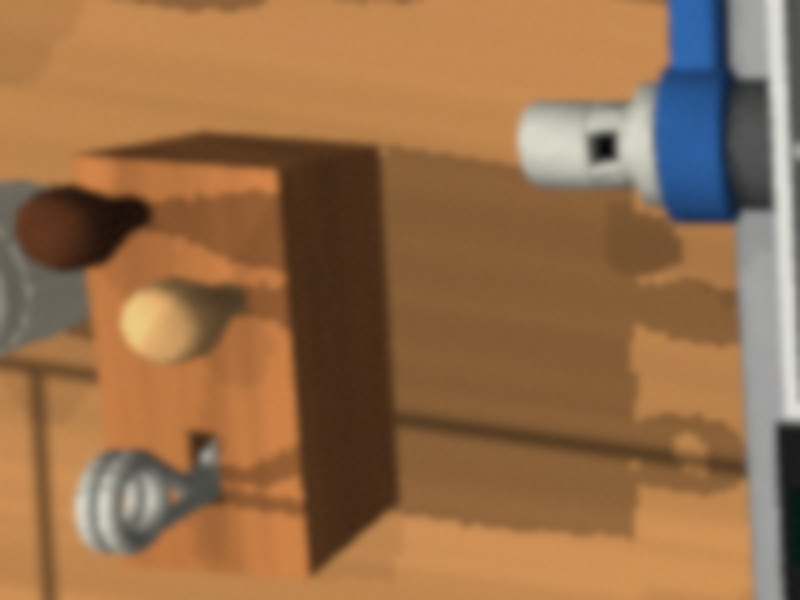

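Call:
servo_tool(motion=[[85, -4, -43, 6, 0, 0, 0], [85, -4, -43, 12, 0, 0, 0], [85, -4, -43, 12, 0, 0, 0], [85, -4, -43, 12, 0, 0, 0], [85, -4, -43, 12, 0, 0, 0], [85, -4, -40, 12, 0, 0, 0], [85, 0, 0, 0, 0, 0, 0]])

```text
time: 1.9
tool_pos: [437.5, 82.1, 296.1]
tcp_rot: [-179.2, 0.6, 9.7]
ft_force: [0.2, -0.4, 0.3]
finger_gap: 85.0
```

```bash
python3 - <<'E'
from h import *
np.set_printoptions(precision=1,suppress=True)
im,C=shot('wrist','w3'); s=sense(); print(s['tool_pos'],s['tcp_rot'],s['time'])
# earlier w2 view, rebuilt pose
C2=cam('wrist',dict(tool_pos=[508.2,-170,366.5],tcp_rot=[-179.2,.2,9.2]))
g=cv2.imread('pics/w2.png'); w=(g.min(2)>140).astype('uint8')*255
m=np.zeros_like(w); m[80:245,262:500]=w[80:245,262:500]
n,l,st,_=cv2.connectedComponentsWithStats(m); k=1+st[1:,4].argmax()
pts=np.argwhere(l==k)[:,::-1]; P=np.array([onz(C2,p,117)[:2] for p in cv2.convexHull(pts.astype(np.int32))[:,0]],np.float32)
print('carrier',cv2.minAreaRect(P), st[k])
print('hole',onz(C2,(230.8,166.5),107))
E
```

```text
[438.2  80.4 296.8] [-179.3    0.6    9.7] 1.95
carrier ((551.9371337890625, -206.22528076171875), (166.84226989746094, 225.14747619628906), 9.420609474182129) [  263    81   225   164 25193]
hole [528.7 -58.9 107. ]
```

View pics/w3.png

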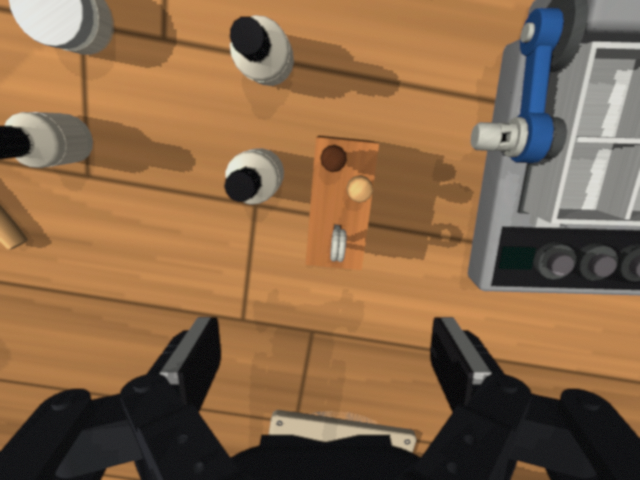

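```bash
python3 - <<'E'
from h import *
im=cv2.imread('pics/w3.png')
a=cv2.resize(im[130:275,295:400],None,fx=4,fy=4,interpolation=cv2.INTER_CUBIC)
b=cv2.resize(im[110:165,465:565],None,fx=4,fy=4,interpolation=cv2.INTER_CUBIC)
o=np.zeros((590,800,3),'uint8'); o[:580,:420]=a; o[:220,400:]=b; cv2.imwrite('pics/w3c.png',o)
E
```

```text
(no output)
```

View pics/w3c.png

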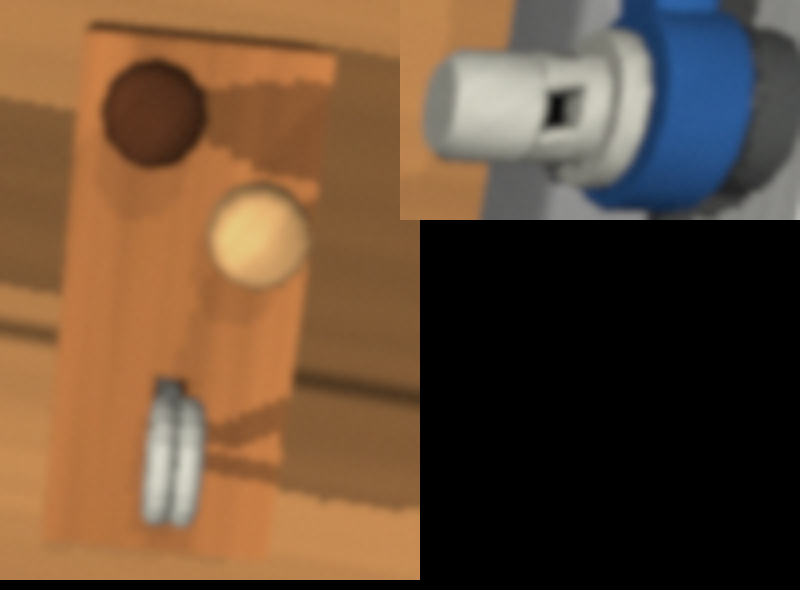

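```bash
python3 - <<'E'
from h import *
np.set_printoptions(precision=1,suppress=True)
C3=cam('wrist',dict(tool_pos=[438.2,80.4,296.8],tcp_rot=[-179.3,.6,9.7]))
C2=cam('wrist',dict(tool_pos=[508.2,-170,366.5],tcp_rot=[-179.2,.2,9.2]))
c=[onz(C3,p,75)[:2] for p in [(317,137.5),(379.2,143),(361.7,269),(305.7,265)]]; print('block',c)
for i in range(4): d=c[(i+1)%4]-c[i]; print(np.hypot(*d),np.degrees(np.arctan2(d[1],d[0])))
print('ctr',np.mean(c,0))
print('coil',onz(C3,(338.5,245),119),tri(C3,(338.5,245),C2,(110,255.5)))
a,b=onz(C3,(340,227.5),119),onz(C3,(336.7,261),119); print('disc',a-b,np.degrees(np.arctan2((a-b)[1],(a-b)[0])))
print('hole',onz(C3,(506.2,136.8),106),onz(C2,(230.8,166.5),106),tri(C3,(506.2,136.8),C2,(230.8,166.5)))
print('pinend top', onz(C3,(473+6,136),95))
for p in [(554.5,261),(599,263)]: print('key',onz(C3,p,78))
E
```

```text
block [array([502.9, 103.1]), array([507.9,  43.8]), array([378.2,  34.4]), array([372.4,  94. ])]
59.47135158384216 -85.1496036362081
130.04998361926468 -175.8542505740998
59.858845508013346 95.54324542125536
130.77900109717538 3.981813677971774
ctr [440.3  68.8]
coil [414.7  67.2 119. ] (array([411.7,  66.6, 118.6]), np.float64(5.557322750177324))
disc [32.4  2.8  0. ] 4.9865746546144445
hole [532.3 -58.9 106. ] [528.6 -58.6 106. ] (array([530.5, -58.6, 107.7]), np.float64(3.537290273839729))
pinend top [529.3 -39.9  95. ]
key [ 422.8 -161.2   78. ]
key [ 428.7 -207.5   78. ]
```

Call:
servo_tool(motion=[[40, 0, 0, 0, 0, 0, 0.09], [40, -12, 6, 35, 0, 0, 0], [40, -12, 6, 40, 0, 0, 0], [40, 0, 0, 40, 0, 0, 0], [40, 0, 0, 20, 0, 0, 0], [40, 0, 0, 0, 0, 0, 0], [40, 0, 0, 0, 0, 0, 0]])

```text
time: 2.65
tool_pos: [415.9, 57.6, 159.9]
tcp_rot: [-179.7, 0.4, 4.4]
ft_force: [0.5, -0.1, 0.5]
finger_gap: 40.1
```

Call:
servo_tool(motion=[[40, -2, -9, 20, 0, 0, 0], [40, 0, 0, 0, 0, 0, 0], [40, 0, 0, 0, 0, 0, 0], [40, 0, 0, 0, 0, 0, 0]])

```text
time: 3.05
tool_pos: [417.7, 64.3, 146.7]
tcp_rot: [-179.7, -0.1, 4.4]
ft_force: [-0.2, 0.2, 0.7]
finger_gap: 39.8
```

```bash
python3 - <<'E'
from h import *
im,C=shot('wrist','w4'); s=sense(); print(s['tool_pos'],s['tcp_rot'],s['time']); 
sd,_=shot('side','s4')
o=np.zeros((580,800,3),'uint8'); o[:240,:320]=cv2.resize(im,(320,240)); o[:320,320:]=cv2.resize(im[280:440,200:440],(480,320)); o[320:580,:400]=cv2.resize(sd[220:350,320:520],(400,260)); cv2.imwrite('pics/m4.png',o)
E
```

```text
[418.0429177   64.35580924 147.03264304] [-1.79740467e+02 -1.28371525e-01  4.39928193e+00] 3.1
```

View pics/m4.png

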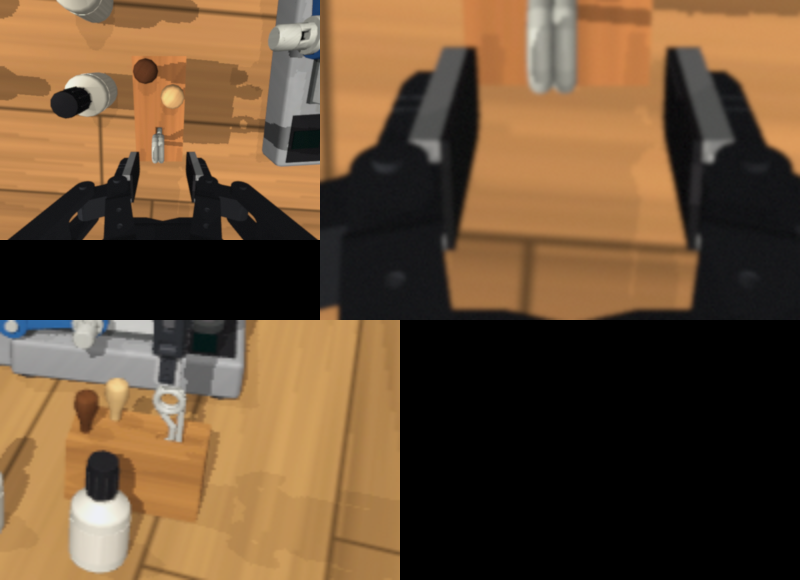

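Call:
servo_tool(motion=[[40, -3, -4, 15, 0, 0, 0], [40, 0, 0, 17, 0, 0, 0], [40, 0, 0, 14, 0, 0, 0], [40, 0, 0, 0, 0, 0, 0], [40, 0, 0, 0, 0, 0, 0]])

```text
time: 3.65
tool_pos: [414.7, 69.1, 98.6]
tcp_rot: [-179.7, -0.2, 4.4]
ft_force: [0.4, -0.6, -0.1]
finger_gap: 40.1
```

```bash
python3 - <<'E'
from h import *
S,D=cam('scene'),cam('side')
# coil from side (crop (169,402)-> px) 
print(onz(D,(320+169/2,220+(402-320)/2),119), sense()['tool_pos'])
E
```

```text
[414.64842897  73.94715007 119.        ] [414.70085643  69.12442921  98.61851376]
```

Call:
servo_tool(motion=[[8, 0, 0, 0, 0, 0, 0], [8, 0, 0, 0, 0, 0, 0], [8, 0, 0, 0, 0, 0, 0], [8, 0, 0, 0, 0, 0, 0], [8, 0, 0, 0, 0, 0, 0]], force=70)

```text
time: 4.15
tool_pos: [415.7, 69.3, 100.3]
tcp_rot: [-179.7, -0.4, 4.4]
ft_force: [-0.3, -0.5, -0.7]
finger_gap: 11.1
```

Call:
servo_tool(motion=[[8, 0, 0, -20, 0, 0, 0], [8, 0, 0, -25, 0, 0, 0], [8, 0, 0, -30, 0, 0, 0], [8, 0, 0, -30, 0, 0, 0], [8, 0, 0, -25, 0, 0, -0.07], [8, 0, 0, 0, 0, 0, 0], [8, 0, 0, 0, 0, 0, 0]])

```text
time: 4.85
tool_pos: [414.6, 68.5, 234.4]
tcp_rot: [-179.8, -0.5, 8.5]
ft_force: [0.8, -0.0, -1.7]
finger_gap: 10.9
```

```bash
python3 - <<'E'
from h import *
s=sense(); print(s['tool_pos'],s['tcp_rot'],s['finger_gap'])
D,_=shot('side','s5'); S,_=shot('scene','c5')
for n in('side','scene'): print(n,proj(cam(n),s['tool_pos']))
p=proj(cam('side'),s['tool_pos']).astype(int); q=proj(cam('scene'),s['tool_pos']).astype(int)
a=D[p[1]-30:p[1]+70,p[0]-50:p[0]+50]; b=S[q[1]-30:q[1]+70,q[0]-50:q[0]+50]
print(p-[50,30],q-[50,30])
cv2.imwrite('pics/m5.png',cv2.resize(np.hstack([a,b]),None,fx=4,fy=4,interpolation=cv2.INTER_CUBIC))
E
```

```text
[414.64953673  68.47856231 234.41068094] [-179.76760162   -0.45530945    8.45841467] 10.912372825564999
side [410.88459923 205.17679236]
scene [373.29697267 162.89256729]
[360 175] [323 132]
```

View pics/m5.png

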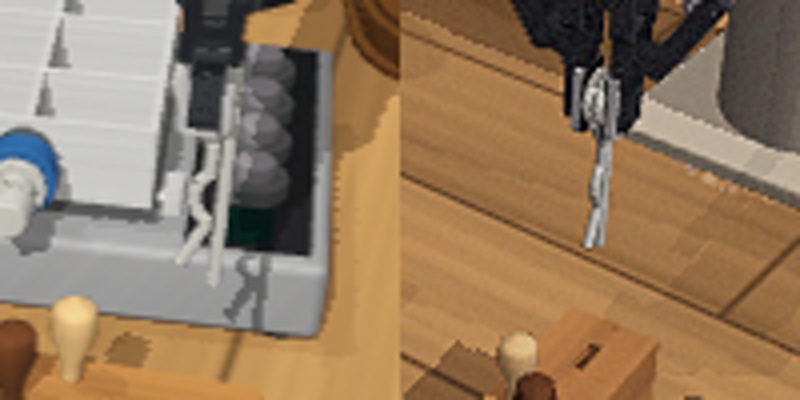

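Side view: the clip hangs in the jaws, with the straight leg running from px (418,196) to its tip at (413.5,246). In the scene view the tip is at about (373.3,192.8).

```bash
python3 - <<'E'
from h import *
np.set_printoptions(precision=1,suppress=True)
S,D=cam('scene'),cam('side')
print('tip',*tri(S,(373.3,192.8),D,(413.5,246)))
y=np.radians(8.5); e=np.array([np.cos(y),np.sin(y),0])
for th in (-.1,-.05,0,.05,.1):   # lean about clip y
    c=np.array([414.6,68.5,253.1]); z=np.array([0,0,1]); u=np.cos(th)*z+np.sin(th)*e; v=np.cos(th)*e-np.sin(th)*z
    print(th,[(proj(C,c-12*v-k*u)) for C in(D,S) for k in(20,104)], c-12*v-104*u)
C2=cam('wrist',dict(tool_pos=[508.2,-170,366.5],tcp_rot=[-179.2,.2,9.2]))
# side, scene measurement of pin hole prediction
for P in([530.5,-58.6,107],[528,-57,107],[532,-60,107]): print(proj(S,P),proj(D,P))
a=cv2.imread('pics/scene0.png')[190:260,250:330]; b=cv2.imread('pics/side0.png')[200:270,320:400]
cv2.imwrite('pics/m6.png',cv2.resize(np.hstack([a,b]),None,fx=5,fy=5,interpolation=cv2.INTER_CUBIC))
E
```

```text
tip [402.9  67.3 149.8] 2.296961296408469
-0.1 [array([416.7, 207. ]), array([407.4, 246.4]), array([375.3, 161.6]), array([371. , 195.2])] [413.1  68.3 148.4]
-0.05 [array([417.3, 206.7]), array([410.3, 246.6]), array([375.5, 161.1]), array([372. , 193.8])] [407.9  67.5 148.6]
0 [array([417.9, 206.5]), array([413.3, 246.7]), array([375.7, 160.6]), array([373. , 192.4])] [402.7  66.7 149.1]
0.05 [array([418.6, 206.3]), array([416.2, 246.7]), array([375.9, 160.2]), array([374., 191.])] [397.6  66.  149.8]
0.1 [array([419.2, 206. ]), array([419.2, 246.6]), array([376.1, 159.7]), array([375. , 189.4])] [392.5  65.2 150.8]
[294.8 213.7] [364.1 219.5]
[296.1 213.4] [365. 220.]
[293.9 213.8] [363.6 219. ]
```

View pics/m6.png

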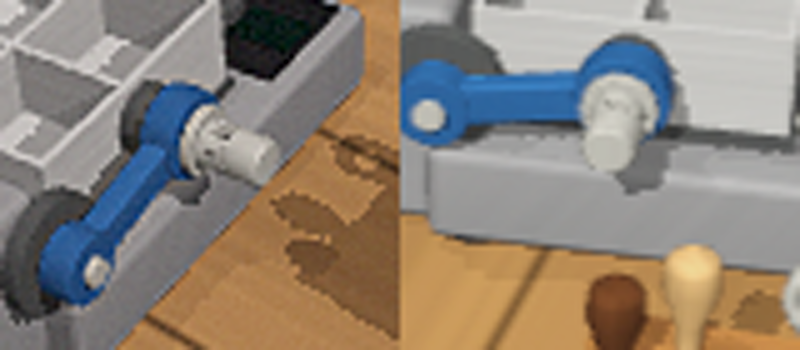

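Call:
servo_tool(motion=[[8, 5, 25, 0, 0, 0, 0], [8, 5, 35, 0, 0, 0, 0], [8, 5, 35, 0, 0, 0, 0], [8, 5, 30, 0, 0, 0, 0], [8, 5, 10, 0, 0, 0, 0], [8, 0, 0, 0, 0, 0, 0], [8, 0, 0, 0, 0, 0, 0], [8, 0, 0, 0, 0, 0, 0]])

```text
time: 5.75
tool_pos: [454.7, -62.4, 221.6]
tcp_rot: [-179.3, 0.5, 8.4]
ft_force: [0.8, 0.1, -1.7]
finger_gap: 11.2
```

```bash
python3 - <<'E'
from h import *
np.set_printoptions(precision=1,suppress=True)
im,C=shot('wrist','w7'); s=sense(); print(list(s['tool_pos']),list(s['tcp_rot']),s['finger_gap'])
p=proj(C,[530.5,-58.6,107]); print(p); p=p.astype(int)
print(tri(cam('scene'),(303,220.6),cam('side'),(361,231)))
cv2.imwrite('pics/w7c.png',cv2.resize(im[:400,120:520],None,fx=1.5,fy=1.5,interpolation=cv2.INTER_CUBIC))
E
```

```text
[np.float64(454.6031663376576), np.float64(-62.2769078307825), np.float64(221.57569023429025)] [np.float64(-179.3233299983319), np.float64(0.5292468606674867), np.float64(8.382713902520955)] 11.260196593230502
[339.5 131.3]
(array([528.8, -35.3,  94.6]), np.float64(4.411487101661399))
```

View pics/w7c.png

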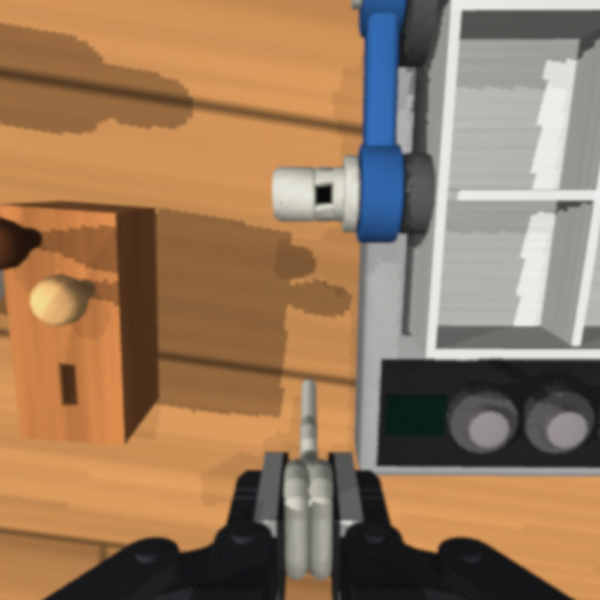

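```bash
python3 - <<'E'
from h import *
np.set_printoptions(precision=1,suppress=True)
C=cam('wrist',dict(tool_pos=[454.6,-62.3,221.6],tcp_rot=[-179.323,.529,8.383]))
H=onz(C,(335.7,128.7),106); print('hole',H,'pin edges',onz(C,(120+300/1.5,169/1.5),95),onz(C,(120+300/1.5,219/1.5),95))
for p in [(120+482/1.5,430/1.5),(120+567/1.5,430/1.5)]: print('key',onz(C,p,78))
print('wall corner',onz(C,(120+430/1.5,353/1.5),117), onz(C,(120+455/1.5,5/1.5),117))
y=np.radians(8.6);e=np.array([np.cos(y),np.sin(y)]);f=np.array([-e[1],e[0]])
T=H[:2]+12*e; print('TCP target',T, T-[454.6,-62.3])
d=T-[454.6,-62.3]; y=np.radians(8.38); print('tool dx,dy',d@[np.cos(y),np.sin(y)],d@[np.sin(y),-np.cos(y)])
E
```

```text
hole [531.7 -55.7 106. ] pin edges [540.3 -43.5  95. ] [518.4 -46.7  95. ]
key [ 418.2 -164.6   78. ]
key [ 425.4 -212.    78. ]
wall corner [ 468.8 -115.6  117. ] [607.3 -94.9 117. ]
TCP target [543.5 -53.9] [88.9  8.4]
tool dx,dy 89.21262389666926 4.611308625386413
```

Call:
servo_tool(motion=[[8, 15, 0, 0, 0, 0, 0], [8, 25, 1, 0, 0, 0, 0], [8, 25, 1, 0, 0, 0, 0], [8, 15, 1, 0, 0, 0, 0], [8, 0, 0, 0, 0, 0, 0], [8, 0, 0, 0, 0, 0, 0], [8, 0, 0, 0, -0.01, 0.01, 0], [8, 0, 0, 0, 0, 0, 0], [8, 0, 0, 0, 0, 0, 0]])

```text
time: 6.7
tool_pos: [533.9, -45.9, 221.9]
tcp_rot: [-179.9, -0.2, 8.9]
ft_force: [-0.1, 0.2, -0.7]
finger_gap: 11.1
```

```bash
cat > tip.py <<'E'
from h import *
np.set_printoptions(precision=2,suppress=True)
s=sense(); R=Ro.from_euler('xyz',s['tcp_rot'],degrees=True).as_matrix()
tip=s['tool_pos']+R@[-12,0,85.3]; print('tcp',s['tool_pos'],s['tcp_rot'],'F',s['ft_force'],s['wrist_torque'],'gap',s['finger_gap'],s['time'])
print('tip',tip,'tool delta to hole',R.T@(np.array([531.5,-56,tip[2]])-tip))
E
python3 tip.py
```

```text
tcp [533.95 -45.93 221.86] [-179.93   -0.16    8.86] F [-0.06  0.15 -0.69] [-0.03 -0.01 -0.05] gap 11.085330894660128 6.7
tip [522.31 -47.63 136.52] tool delta to hole [7.79 9.68 0.01]
```

Call:
servo_tool(motion=[[8, 4, 5, 0, 0, 0, 0], [8, 4, 4.5, 5, 0, 0, 0], [8, 0, 0, 10, 0, 0, 0], [8, 0, 0, 4, 0, 0, 0], [8, 0, 0, 0, 0, 0, 0], [8, 0, 0, 0, 0, 0, 0]])

```text
time: 7.3
tool_pos: [543.3, -55.4, 200.6]
tcp_rot: [-179.9, -0.1, 8.8]
ft_force: [-0.0, 0.1, -1.5]
finger_gap: 11.0
```

```bash
python3 tip.py; python3 - <<'E'
from h import *
D,_=shot('side','s8'); S,_=shot('scene','c8')
w,_=shot('wrist','w8')
a=cv2.resize(D[180:250,330:400],None,fx=5,fy=5,interpolation=cv2.INTER_CUBIC);b=cv2.resize(S[170:240,260:330],None,fx=5,fy=5,interpolation=cv2.INTER_CUBIC)
o=np.zeros((590,700,3),'uint8');o[:350]=np.hstack([a,b]);o[350:590,:320]=cv2.resize(w,(320,240));o[350:590,320:680]=cv2.resize(w[230:390,220:460],(360,240));cv2.imwrite('pics/m8.png',o)
E
```

```text
tcp [543.34 -55.45 200.57] [-179.91   -0.11    8.79] F [-0.02  0.1  -1.48] [-0.   -0.   -0.02] gap 10.968833904723256 7.3
tip [531.63 -57.13 115.25] tool delta to hole [ 0.05 -1.13  0.  ]
```

View pics/m8.png

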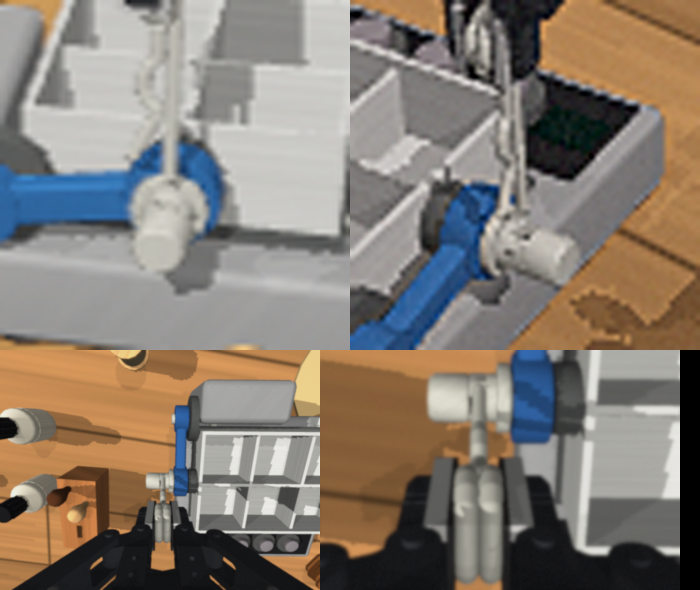

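The tip hangs over the pin at the hole in all three views. I'll lower it gently and watch the force.

Call:
servo_tool(motion=[[8, 0, -1, 2, 0, 0, 0], [8, 0, 0, 3, 0, 0, 0], [8, 0, 0, 3, 0, 0, 0], [8, 0, 0, 3, 0, 0, 0], [8, 0, 0, 0, 0, 0, 0]])

```text
time: 7.95
tool_pos: [543.9, -54.2, 190.1]
tcp_rot: [-180.0, -0.3, 8.8]
ft_force: [-0.5, 1.3, -0.7]
finger_gap: 11.1
```

```bash
python3 tip.py
```

```text
tcp [543.89 -54.17 190.07] [-179.96   -0.25    8.81] F [-0.47  1.26 -0.7 ] [-0.05  0.02  0.  ] gap 11.114677442985068 7.95
tip [532.39 -55.9  104.72] tool delta to hole [-0.9  -0.03 -0.  ]
```

Call:
servo_tool(motion=[[8, -0.5, 0, 3, 0, 0, 0], [8, 0, 0, 3, 0, 0, 0], [8, 0, 0, 3, 0, 0, 0], [8, 0, 0, 0, 0, 0, 0]])

```text
time: 8.35
tool_pos: [543.3, -54.2, 180.0]
tcp_rot: [-180.0, -0.2, 8.8]
ft_force: [-1.2, -0.2, -0.1]
finger_gap: 11.0
```

```bash
python3 tip.py
```

```text
tcp [543.25 -54.24 180.03] [-179.96   -0.23    8.81] F [-1.16 -0.16 -0.12] [ 0.02 -0.   -0.01] gap 11.011981870752965 8.35
tip [531.72 -55.96  94.68] tool delta to hole [-0.23  0.01 -0.  ]
```

Call:
servo_tool(motion=[[8, 0, 0, 5, 0, 0, 0], [8, 0, 0, 5, 0, 0, 0], [8, 0, 0, 5, 0, 0, 0], [8, 0, 0, 3, 0, 0, 0], [8, 0, 0, 3, 0, 0, 0], [8, 0, 0, 0, 0, 0, 0]])

```text
time: 8.95
tool_pos: [544.7, -54.3, 158.2]
tcp_rot: [-180.0, -0.4, 8.8]
ft_force: [1.2, -0.7, -2.0]
finger_gap: 11.2
```

```bash
python3 tip.py
```

```text
tcp [544.69 -54.3  158.22] [-180.     -0.41    8.81] F [ 1.17 -0.66 -1.98] [-0.01 -0.18  0.01] gap 11.150222827504233 8.95
tip [533.44 -56.04  72.84] tool delta to hole [-1.92 -0.34 -0.01]
```

Call:
servo_tool(motion=[[8, -0.5, 0, 4, 0, 0, 0], [8, 0, 0, 4, 0, 0, 0], [8, 0, 0, 4, 0, 0, 0], [8, 0, 0, 0, 0, 0, 0]], force=110)

```text
time: 9.35
tool_pos: [544.7, -54.8, 147.4]
tcp_rot: [179.9, -0.5, 8.8]
ft_force: [1.5, 0.2, -5.1]
finger_gap: 10.8
```

```bash
python3 tip.py
```

```text
tcp [544.67 -54.8  147.38] [179.93  -0.48   8.82] F [ 1.47  0.2  -5.08] [-0.05 -0.4  -0.01] gap 10.754623447884901 9.35
tip [533.53 -56.63  61.98] tool delta to hole [-1.91 -0.94 -0.02]
```

Call:
servo_tool(motion=[[8, -0.5, 0, 4, 0, 0, 0], [8, 0, 0, 4, 0, 0, 0], [8, 0, 0, 3, 0, 0, 0], [8, 0, 0, 0, 0, 0, 0]])

```text
time: 9.75
tool_pos: [544.4, -54.8, 135.2]
tcp_rot: [179.9, -0.5, 8.8]
ft_force: [2.1, 0.7, -3.4]
finger_gap: 10.5
```

```bash
python3 tip.py
```

```text
tcp [544.45 -54.82 135.25] [179.94  -0.51   8.82] F [ 2.11  0.67 -3.36] [ 0.02 -0.54 -0.  ] gap 10.542694219108492 9.75
tip [533.35 -56.63  49.84] tool delta to hole [-1.74 -0.91 -0.02]
```

```bash
python3 - <<'E'
from h import *
D,_=shot('side','s9'); S,_=shot('scene','c9')
a=cv2.resize(D[180:260,325:405],None,fx=5,fy=5,interpolation=cv2.INTER_CUBIC);b=cv2.resize(S[170:250,255:335],None,fx=5,fy=5,interpolation=cv2.INTER_CUBIC)
cv2.imwrite('pics/m9.png',np.hstack([a,b]))
E
```

```text
(no output)
```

View pics/m9.png

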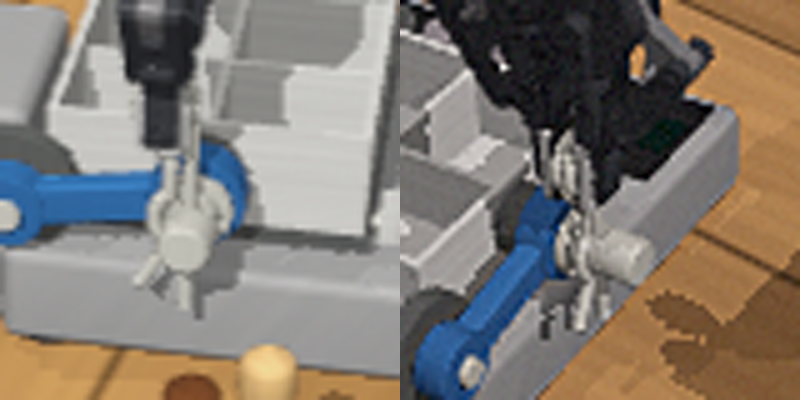

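The straight leg comes out below the pin and the bent leg wraps its far side. I'll push the last few mm and watch for the stiffening.

Call:
servo_tool(motion=[[8, -0.5, 0, 2, 0, 0, 0], [8, 0, 0, 0, 0, 0, 0], [8, 0, 0, 0, 0, 0, 0]])

```text
time: 10.15
tool_pos: [544.2, -54.8, 133.3]
tcp_rot: [179.9, -0.5, 8.8]
ft_force: [2.4, -0.4, -2.0]
finger_gap: 10.4
```

```bash
python3 tip.py
```

```text
tcp [544.18 -54.82 133.28] [179.94  -0.53   8.82] F [ 2.36 -0.42 -1.99] [-0.02 -0.46 -0.  ] gap 10.433933571796512 10.15
tip [533.13 -56.63  47.87] tool delta to hole [-1.51 -0.88 -0.02]
```

Call:
servo_tool(motion=[[8, -0.5, 0, 1, 0, 0, 0], [8, 0, 0, 0, 0, 0, 0]])

```text
time: 10.35
tool_pos: [544.4, -54.9, 133.1]
tcp_rot: [179.9, -0.6, 8.8]
ft_force: [1.6, 0.8, -2.1]
finger_gap: 10.6
```

Call:
servo_tool(motion=[[36, 0, 0, 0, 0, 0, 0], [36, 0, 0, 0, 0, 0, 0], [36, 0, 0, 0, 0, 0, 0], [36, 0, 0, 0, 0, 0, 0]])

```text
time: 10.75
tool_pos: [543.2, -55.0, 132.8]
tcp_rot: [179.9, -0.5, 8.8]
ft_force: [0.3, -0.4, 0.8]
finger_gap: 36.1
```

```bash
python3 tip.py
```

```text
tcp [543.19 -55.01 132.79] [179.94  -0.48   8.82] F [ 0.25 -0.42  0.83] [ 0.01 -0.01  0.03] gap 36.13973064609936 10.75
tip [532.06 -56.83  47.39] tool delta to hole [-0.42 -0.91 -0.  ]
```

Call:
servo_tool(motion=[[36, 0, 0, -30, 0, 0, 0], [36, 0, 0, -45, 0, 0, 0], [50, 0, -10, -45, 0, 0, 0], [50, -4, -40, -20, 0, 0, 0], [50, -4, -45, -15, 0, 0, 0], [50, -4, -45, -10, 0, 0, 0], [50, -4, -45, 0, 0, 0, 0], [50, -4, -45, 0, 0, 0, 0], [50, -4, -40, 0, 0, 0, 0], [50, -4, -20, 0, 0, 0, 0]])

```text
time: 11.75
tool_pos: [466.7, 234.5, 304.4]
tcp_rot: [-179.9, -0.4, 8.3]
ft_force: [0.8, 0.1, 0.4]
finger_gap: 50.3
```

Call:
servo_tool(motion=[[50, 0, 0, 0, 0, 0, 0], [50, 0, 0, 0, 0, 0, 0]])

```text
time: 11.95
tool_pos: [465.3, 237.1, 304.4]
tcp_rot: [-179.9, -0.4, 8.6]
ft_force: [-0.5, -0.5, -0.4]
finger_gap: 50.1
```

```bash
cat > caps.py <<'E'
from h import *
np.set_printoptions(precision=1,suppress=True)
s=sense(); print(s['tool_pos'],s['tcp_rot'],s['time'],s['finger_gap'])
def blobs(n,lo,hi):
    im,C=shot(n,f"k_{n}_{s['time']:.1f}"); m=(im.max(2)<45).astype('uint8')
    N,l,st,c=cv2.connectedComponentsWithStats(m)
    for i in range(1,N):
        if lo<st[i,4]<hi:
            x,y,w,h,A=st[i]
            ring=im[max(0,y-h//2):y+h+h//2,max(0,x-w//2):x+w+w//2].reshape(-1,3); wh=(ring.min(1)>150).mean()
            if wh<.08: continue
            # cap axis middle 94 mm up
            print(n,c[i],st[i],f'{wh:.2f}',onz(C,c[i],96))
for n,lo,hi in(('scene',90,500),('side',120,900),('wrist',300,4000)): blobs(n,lo,hi)
E
python3 caps.py
```

```text
[465.3 237.1 304.4] [-179.9   -0.4    8.6] 11.95 50.10327724598114
scene [192.9  12.1] [184   0  21  24 321] 0.22 [ -332.2 -1483.3    96. ]
scene [304.  195.4] [295 185  23  21 263] 0.10 [454.7 -96.   96. ]
scene [395.7 241. ] [389 232  14  19 224] 0.19 [456.1 165.8  96. ]
scene [366.6 274.5] [360 265  14  21 250] 0.22 [575.3 171.4  96. ]
scene [494.2 289.4] [485 279  19  22 299] 0.16 [455.8 386.7  96. ]
side [628.1  57.7] [619  28  21  48 380] 0.57 [ -184.  -1762.3    96. ]
side [422.3 216.3] [406 186  33  53 814] 0.18 [ 418.6 -130.4   96. ]
side [305.8 284.6] [299 273  15  24 302] 0.26 [571.4 172.1  96. ]
side [370.7 297.4] [363 286  16  24 328] 0.25 [451.8 166.5  96. ]
side [327.  396.8] [318 382  19  31 502] 0.29 [451.9 387.3  96. ]
wrist [416.2 111.7] [398  96  36  32 899] 0.25 [570.4 170.7  96. ]
wrist [170.4 206.7] [151 191  40  32 916] 0.10 [450.2 387.7  96. ]
wrist [394.4 239.3] [380 223  30  33 732] 0.24 [450.1 165.5  96. ]
```

Call:
servo_tool(motion=[[56, -8, 20, 15, 0, 0, 0], [56, -8, 24, 35, 0, 0, 0], [56, -8, 24, 45, 0, 0, 0], [56, 0, 0, 45, 0, 0, 0], [56, 0, 0, 15, 0, 0, 0], [56, 0, 0, 0, 0, 0, 0], [56, 0, 0, 0, 0, 0, 0]])

```text
time: 12.8
tool_pos: [456.2, 155.5, 146.0]
tcp_rot: [-179.9, -0.7, 7.8]
ft_force: [-0.0, -0.2, 0.5]
finger_gap: 55.9
```

Call:
servo_tool(motion=[[56, -3, -11, 0, 0, 0, 0], [56, 0, 0, 20, 0, 0, 0], [56, 0, 0, 25, 0, 0, 0], [56, 0, 0, 15, 0, 0, 0], [56, 0, 0, 3, 0, 0, 0], [56, 0, 0, 0, 0, 0, 0]])

```text
time: 13.4
tool_pos: [459.7, 171.6, 92.6]
tcp_rot: [-179.7, -1.7, 7.7]
ft_force: [-0.5, -0.5, 0.2]
finger_gap: 55.8
```

Call:
servo_tool(motion=[[56, -8, 4, 0, 0, 0, 0], [56, 0, 0, 0, 0, -0.025, 0], [56, 0, 0, 5, 0, 0, 0], [56, 0, 0, 0, 0, 0, 0]])

```text
time: 13.8
tool_pos: [454.3, 167.4, 91.6]
tcp_rot: [-179.7, -0.5, 7.8]
ft_force: [0.2, -0.5, -0.6]
finger_gap: 55.7
```

Call:
servo_tool(motion=[[56, -2, 1, 11, 0, 0, 0], [56, 0, 0, 0, 0, 0, 0], [56, 0, 0, 0, 0, 0, 0]])

```text
time: 14.1
tool_pos: [452.7, 166.0, 79.6]
tcp_rot: [-179.7, -0.5, 7.8]
ft_force: [-0.2, -0.2, 0.6]
finger_gap: 55.8
```

Call:
servo_tool(motion=[[20, 0, 0, 0, 0, 0, 0], [20, 0, 0, 0, 0, 0, 0], [20, 0, 0, 0, 0, 0, 0], [20, 0, 0, 0, 0, 0, 0]], force=40)

```text
time: 14.5
tool_pos: [452.4, 165.9, 79.3]
tcp_rot: [-179.7, -0.5, 7.8]
ft_force: [0.9, -0.4, -0.7]
finger_gap: 26.6
```

Call:
servo_tool(motion=[[20, 0, 0, -15, 0, 0, 0], [20, 0, 0, -35, 0, 0, 0], [20, 0, 0, -40, 0, 0, 0], [20, 0, 0, -40, 0, 0, 0], [20, 0, 0, -40, 0, 0, 0], [20, 0, 15, -30, 0, 0, 0], [20, 4, 30, -10, 0, 0, 0], [20, 8, 40, 0, 0, 0, 0], [20, 8, 40, 0, 0, 0, 0], [20, 8, 40, 0, 0, 0, 0]], force=60)

```text
time: 15.5
tool_pos: [499.6, 4.4, 296.4]
tcp_rot: [-179.7, -0.3, 8.3]
ft_force: [0.3, 0.3, -1.3]
finger_gap: 26.5
```

Call:
servo_tool(motion=[[20, 8, 40, 0, 0, 0, 0], [20, 8, 40, 0, 0, 0, 0], [20, 8, 40, 0, 0, 0, 0], [20, 8, 40, 0, 0, 0, 0], [20, 8, 35, 0, 0, 0, 0], [20, 4, 20, 0, 0, 0, 0], [20, 0, 0, 0, 0, 0, 0], [20, 0, 0, 0, 0, 0, 0], [20, 0, 0, 0, 0, 0, 0]])

```text
time: 16.4
tool_pos: [575.3, -215.4, 291.8]
tcp_rot: [-179.5, -0.2, 8.0]
ft_force: [0.2, 0.7, -1.0]
finger_gap: 26.6
```

```bash
python3 - <<'E'
from h import *
im,C=shot('wrist','w10'); s=sense(); print(list(s['tool_pos']),list(s['tcp_rot']))
cv2.imwrite('pics/w10v.png',im)
y=np.radians(8.6);e=np.array([np.cos(y),np.sin(y)]);f=np.array([-e[1],e[0]]);c=np.array([554,-209.3])
for a,b in[(72,107),(72,-107),(-72,-107),(-72,107)]: print(a,b,proj(C,[*(c+a*e+b*f),117]))
E
```

```text
[np.float64(575.314454845328), np.float64(-215.12653178043183), np.float64(291.93400314388805)] [np.float64(-179.51425032712376), np.float64(-0.17739541287107916), np.float64(8.023617300576067)]
72 107 [190.72070739 163.25049986]
72 -107 [443.2805036  160.62965317]
-72 -107 [430.07780733 313.46207915]
-72 107 [209.08099871 314.77361497]
```

View pics/w10v.png

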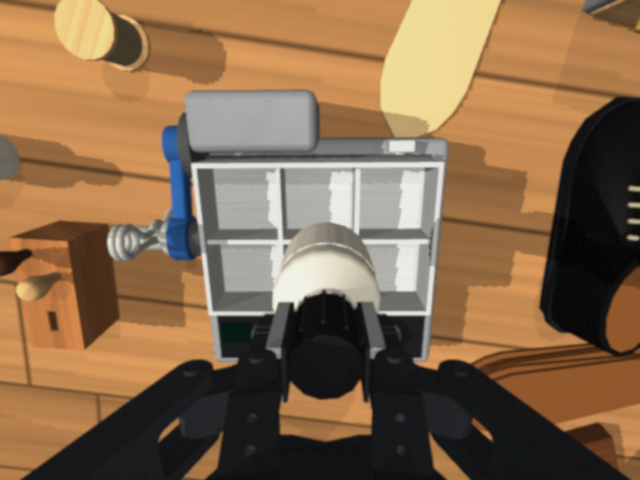

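The rim corners agree with my carrier pose to within 2 px, and the clip is on the pin. Moving over the first cell.

Call:
servo_tool(motion=[[20, 5, 20, 0, -0.008, 0, 0], [20, 5, 20, 0, 0, 0, 0], [20, 4, 15, 0, 0, 0, 0], [20, 0, 0, 0, 0, 0, 0], [20, 0, 0, 25, 0, 0, 0], [20, 0, 0, 30, 0, 0, 0], [20, 0, 0, 10, 0, 0, 0], [20, 0, 0, 0, 0, 0, 0], [20, 0, 0, 0, 0, 0, 0]])

```text
time: 17.35
tool_pos: [599.1, -258.0, 230.6]
tcp_rot: [180.0, -0.5, 8.7]
ft_force: [-0.3, 0.9, -1.5]
finger_gap: 26.3
```

Call:
servo_tool(motion=[[20, -2, 12, 0, 0, 0, 0], [20, 0, 3, 0, 0, 0, 0], [20, 0, 0, 0, 0, 0, 0], [20, 0, 0, 10, 0, 0, 0], [20, 0, 0, 10, 0, 0, 0], [20, 0, 0, 0, 0, 0, 0]])

```text
time: 17.95
tool_pos: [601.6, -275.8, 214.6]
tcp_rot: [179.7, -0.8, 8.7]
ft_force: [0.4, 0.8, -0.9]
finger_gap: 26.6
```

Call:
servo_tool(motion=[[20, -2, -2.5, 0, 0, -0.01, 0], [20, 0, 0, 8, 0, 0, 0], [20, 0, 0, 8, 0, 0, 0], [20, 0, 0, 0, 0, 0, 0]])

```text
time: 18.35
tool_pos: [598.6, -272.7, 196.0]
tcp_rot: [179.8, -0.1, 8.7]
ft_force: [-0.3, 1.0, -1.6]
finger_gap: 26.8
```

Call:
servo_tool(motion=[[20, 0, 0, 10, 0, 0, 0], [20, 0, 0, 10, 0, 0, 0], [20, 0, 0, 8, 0, 0, 0], [20, 0, 0, 0, 0, 0, 0]])

```text
time: 18.75
tool_pos: [598.4, -272.6, 164.8]
tcp_rot: [179.8, -0.1, 8.7]
ft_force: [-0.4, 0.0, -2.0]
finger_gap: 26.7
```

Call:
servo_tool(motion=[[20, 0, 0, 7, 0, 0, 0], [20, 0, 0, 4, 0, 0, 0], [20, 0, 0, 2, 0, 0, 0], [20, 0, 0, 0, 0, 0, 0]])

```text
time: 19.15
tool_pos: [598.6, -272.9, 150.9]
tcp_rot: [179.8, -0.1, 8.7]
ft_force: [-0.8, -0.4, -1.3]
finger_gap: 26.3
```

Call:
servo_tool(motion=[[20, 0, 0, 1, 0, 0, 0], [52, 0, 0, 0, 0, 0, 0], [52, 0, 0, 0, 0, 0, 0], [52, 0, 0, 0, 0, 0, 0], [52, 0, 0, -15, 0, 0, 0], [52, 0, 0, -35, 0, 0, 0], [52, 0, 0, -40, 0, 0, 0], [52, 2, -20, -20, 0, 0, 0], [52, 4, -40, 0, 0, 0, 0], [52, 4, -42, 0, 0, 0, 0]])

```text
time: 20.15
tool_pos: [593.2, -173.2, 271.6]
tcp_rot: [179.5, -0.4, 8.3]
ft_force: [0.5, 0.7, -0.3]
finger_gap: 52.2
```

Call:
servo_tool(motion=[[52, 4, -45, 0, 0, 0, 0], [52, 4, -45, 0, 0, 0, 0], [52, 4, -45, 0, 0, 0, 0], [52, 4, -45, 0, 0, 0, 0], [52, 4, -45, 0, 0, 0, 0], [52, 4, -45, 0, 0, 0, 0], [52, 4, -35, 0, 0, 0, 0], [52, 0, -10, 0, 0, 0, 0], [52, 0, 0, 0, 0, 0, 0], [52, 0, 0, 0, 0, 0, 0]])

```text
time: 21.15
tool_pos: [575.2, 158.9, 286.1]
tcp_rot: [179.4, -1.5, 8.5]
ft_force: [-0.6, 0.3, -1.3]
finger_gap: 52.1
```

```bash
python3 caps.py
```

```text
[575.2 158.9 286.1] [179.4  -1.5   8.5] 21.15 52.052341973536045
scene [192.9  11.9] [184   0  21  24 326] 0.22 [ -334.4 -1485.8    96. ]
scene [304.  195.3] [295 185  22  21 259] 0.15 [454.5 -96.2  96. ]
scene [366.6 274.5] [360 265  14  21 249] 0.22 [575.4 171.5  96. ]
scene [494.2 289.4] [485 279  19  22 299] 0.16 [455.7 386.7  96. ]
side [628.1  57.6] [619  28  21  48 380] 0.57 [ -184.3 -1764.5    96. ]
side [525.8 132.3] [502 122  48  38 146] 0.28 [ 218.3 -708.8   96. ]
side [422.7 217.1] [406 186  33  53 760] 0.27 [ 417.1 -127.2   96. ]
side [305.8 284.6] [299 273  15  24 302] 0.26 [571.4 172.1  96. ]
side [327.  396.8] [318 382  19  31 504] 0.29 [452.  387.3  96. ]
wrist [309.4 226. ] [295 209  29  34 753] 0.19 [569.8 171.2  96. ]
```

Call:
servo_tool(motion=[[56, 0, 0, 0, 0.01, -0.025, 0], [56, -1, -13, 0, 0, 0, 0], [56, 0, 0, 30, 0, 0, 0], [56, 0, 0, 40, 0, 0, 0], [56, 0, 0, 40, 0, 0, 0], [56, 0, 0, 20, 0, 0, 0], [56, 0, 0, 0, 0, 0, 0], [56, 0, 0, 0, 0, 0, 0]])

```text
time: 22.1
tool_pos: [574.0, 169.3, 153.1]
tcp_rot: [-179.9, 0.0, 7.9]
ft_force: [0.3, 0.0, 0.3]
finger_gap: 55.9
```

Call:
servo_tool(motion=[[56, -1.5, -2, 15, 0, 0, 0], [56, 0, 0, 25, 0, 0, 0], [56, 0, 0, 20, 0, 0, 0], [56, 0, 0, 8, 0, 0, 0], [56, 0, 0, 0, 0, 0, 0], [56, 0, 0, 0, 0, 0, 0]])

```text
time: 22.7
tool_pos: [577.4, 173.2, 89.7]
tcp_rot: [-179.8, -0.7, 7.8]
ft_force: [-0.1, -0.7, 0.2]
finger_gap: 56.3
```

Call:
servo_tool(motion=[[56, -4.5, 1, 5, 0, -0.01, 0], [56, 0, 0, 5, 0, 0, 0], [56, 0, 0, 0, 0, 0, 0], [56, 0, 0, 0, 0, 0, 0]])

```text
time: 23.1
tool_pos: [575.0, 172.0, 82.4]
tcp_rot: [-179.8, -0.4, 7.8]
ft_force: [0.4, 0.7, -0.8]
finger_gap: 55.9
```

Call:
servo_tool(motion=[[20, 0, 0, 0, 0, 0, 0], [20, 0, 0, 0, 0, 0, 0], [20, 0, 0, 0, 0, 0, 0], [20, 0, 0, 0, 0, 0, 0]])

```text
time: 23.5
tool_pos: [575.4, 172.0, 83.1]
tcp_rot: [-179.8, -0.4, 7.8]
ft_force: [1.4, -0.9, -0.7]
finger_gap: 26.1
```

Call:
servo_tool(motion=[[20, 0, 0, -15, 0, 0, 0], [20, 0, 0, -35, 0, 0, 0], [20, 0, 0, -40, 0, 0, 0], [20, 0, 0, -40, 0, 0, 0], [20, 0, 0, -40, 0, 0, 0], [20, 0, 15, -30, 0, 0, 0], [20, -4, 30, -5, 0, 0, 0], [20, -4, 40, 0, 0, 0, 0], [20, -4, 40, 0, 0, 0, 0], [20, -4, 40, 0, 0, 0, 0]])

```text
time: 24.5
tool_pos: [578.7, 5.9, 305.1]
tcp_rot: [-179.8, -0.6, 8.4]
ft_force: [0.4, 0.7, -2.1]
finger_gap: 26.5
```

Call:
servo_tool(motion=[[20, -4, 40, 0, 0, 0, 0], [20, -4, 40, 0, 0, 0, 0], [20, -4, 40, 0, 0, 0, 0], [20, -4, 30, 0, 0, 0, 0], [20, 0, 15, 0, 0, 0, 0], [20, 0, 0, 0, 0, 0, 0], [20, 0, 0, 0, 0, 0, 0]])

```text
time: 25.2
tool_pos: [585.1, -170.5, 311.6]
tcp_rot: [-179.9, -0.8, 8.1]
ft_force: [0.6, 0.3, -1.7]
finger_gap: 26.8
```

Call:
servo_tool(motion=[[20, 1, 16, 0, 0, -0.012, 0], [20, 0, 16, 20, 0, 0, 0], [20, 0, 0, 30, 0, 0, 0], [20, 0, 0, 25, 0, 0, 0], [20, 0, 0, 10, 0, 0, 0], [20, 0, 0, 0, 0, 0, 0], [20, 0, 0, 0, 0, 0, 0]])

```text
time: 25.9
tool_pos: [594.1, -192.0, 229.0]
tcp_rot: [-179.9, -0.4, 8.7]
ft_force: [0.3, -0.0, -0.5]
finger_gap: 26.5
```

Call:
servo_tool(motion=[[20, -4.5, 11, 0, 0, 0, 0], [20, 0, 0, 0, 0, 0, 0], [20, 0, 0, 10, 0, 0, 0], [20, 0, 0, 10, 0, 0, 0], [20, 0, 0, 0, 0, 0, 0], [20, 0, 0, 0, 0, 0, 0]])

```text
time: 26.5
tool_pos: [593.4, -205.1, 212.3]
tcp_rot: [179.9, -0.8, 8.8]
ft_force: [-0.1, -0.1, -0.9]
finger_gap: 26.1
```

Call:
servo_tool(motion=[[20, -3, -1.5, 0, 0, -0.01, 0], [20, 0, 0, 8, 0, 0, 0], [20, 0, 0, 0, 0, 0, 0], [20, 0, 0, 0, 0, 0, 0]])

```text
time: 26.9
tool_pos: [589.9, -203.7, 203.4]
tcp_rot: [179.9, -0.1, 8.8]
ft_force: [0.2, 0.5, -1.3]
finger_gap: 26.1
```

Call:
servo_tool(motion=[[20, 0.5, 0.5, 10, 0, 0, 0], [20, 0, 0, 10, 0, 0, 0], [20, 0, 0, 10, 0, 0, 0], [20, 0, 0, 8, 0, 0, 0], [20, 0, 0, 5, 0, 0, 0], [20, 0, 0, 0, 0, 0, 0]])

```text
time: 27.5
tool_pos: [589.9, -203.9, 155.2]
tcp_rot: [-180.0, -0.0, 8.8]
ft_force: [-0.9, -1.0, -1.6]
finger_gap: 26.4
```

Call:
servo_tool(motion=[[20, 0, 0, 1, 0, 0, 0], [46, 0, 0, 0, 0, 0, 0], [46, 0, 0, 0, 0, 0, 0], [46, 0, 0, 0, 0, 0, 0], [46, 0, 0, -15, 0, 0, 0], [46, 0, 0, -35, 0, 0, 0], [46, 0, 0, -40, 0, 0, 0], [46, -2, -20, -20, 0, 0, 0], [50, -4, -40, 0, 0, 0, 0], [50, -4, -45, 0, 0, 0, 0]])

```text
time: 28.5
tool_pos: [565.4, -104.7, 277.9]
tcp_rot: [179.7, -0.5, 8.4]
ft_force: [0.2, -0.1, 0.0]
finger_gap: 50.0
```

Call:
servo_tool(motion=[[56, -4, -45, 0, 0, 0, 0], [56, -4, -45, 0, 0, 0, 0], [56, -4, -45, 0, 0, 0, 0], [56, -4, -45, 0, 0, 0, 0], [56, -4, -45, 0, 0, 0, 0], [56, -4, -45, 0, 0, 0, 0], [56, -4, -45, 0, 0, 0, 0], [56, -4, -45, 0, 0, 0, 0], [56, -4, -45, 0, 0, 0, 0], [56, -4, -40, 0, 0, 0, 0]])

```text
time: 29.5
tool_pos: [458.5, 346.7, 296.2]
tcp_rot: [179.8, -2.1, 8.2]
ft_force: [0.1, -0.2, -0.0]
finger_gap: 56.3
```

Call:
servo_tool(motion=[[56, 0, -20, 0, 0, 0, 0], [56, 0, 0, 0, 0, 0, 0], [56, 0, 0, 0, 0, 0, 0]])

```text
time: 29.8
tool_pos: [453.2, 372.9, 300.9]
tcp_rot: [180.0, -2.4, 8.6]
ft_force: [0.2, -0.5, -0.6]
finger_gap: 55.8
```

```bash
python3 caps.py
```

```text
[453.2 372.9 300.9] [180.   -2.4   8.6] 29.8 55.75590704187177
scene [193.  12.] [184   0  21  24 331] 0.22 [ -334.1 -1484.8    96. ]
scene [228.6 181.8] [222 173  14  19 211] 0.38 [ 529.2 -285.2   96. ]
scene [303.7 195.2] [295 185  23  21 281] 0.08 [454.7 -96.9  96. ]
scene [494.2 289.4] [485 279  19  22 300] 0.15 [455.8 386.7  96. ]
side [628.1  57.7] [619  28  21  48 381] 0.57 [ -184.1 -1762.5    96. ]
side [422.5 216.1] [406 186  33  53 840] 0.14 [ 418.2 -131.3   96. ]
side [327.  396.8] [318 382  19  31 504] 0.29 [452.  387.3  96. ]
wrist [36.6 65. ] [  16   39   38   46 1046] 0.09 [554.1 641.7  96. ]
wrist [ 41.6 144.5] [ 21 126  36  37 808] 0.11 [486.9 641.5  96. ]
wrist [309.8 223.7] [297 208  27  32 684] 0.19 [449.6 387.4  96. ]
```

Call:
servo_tool(motion=[[56, 0, 0, 0, 0, -0.04, 0], [56, 1, -13, 0, 0, 0, 0], [56, 0, 0, 30, 0, 0, 0], [56, 0, 0, 40, 0, 0, 0], [56, 0, 0, 40, 0, 0, 0], [56, 0, 0, 30, 0, 0, 0], [56, 0, 0, 5, 0, 0, 0], [56, 0, 0, 0, 0, 0, 0], [56, 0, 0, 0, 0, 0, 0]])

```text
time: 30.85
tool_pos: [458.5, 383.9, 156.2]
tcp_rot: [-179.8, -0.7, 7.8]
ft_force: [0.3, 0.4, -0.3]
finger_gap: 55.7
```

Call:
servo_tool(motion=[[56, -6, -4, 10, 0, -0.01, 0], [56, 0, 0, 25, 0, 0, 0], [56, 0, 0, 20, 0, 0, 0], [56, 0, 0, 8, 0, 0, 0], [56, 0, 0, 0, 0, 0, 0], [56, 0, 0, 0, 0, 0, 0]])

```text
time: 31.45
tool_pos: [456.4, 392.8, 101.1]
tcp_rot: [-179.3, -0.8, 7.8]
ft_force: [0.3, 0.4, 0.8]
finger_gap: 55.8
```

Call:
servo_tool(motion=[[56, -5, 5, 2, -0.01, -0.01, 0], [56, 0, 0, 8, 0, 0, 0], [56, 0, 0, 9, 0, 0, 0], [56, 0, 0, 0, 0, 0, 0], [56, 0, 0, 0, 0, 0, 0]])

```text
time: 31.95
tool_pos: [453.5, 387.9, 83.7]
tcp_rot: [-179.8, -0.5, 7.8]
ft_force: [-0.2, -0.4, 0.1]
finger_gap: 55.8
```

Call:
servo_tool(motion=[[20, 0, 0, 0, 0, 0, 0], [20, 0, 0, 0, 0, 0, 0], [20, 0, 0, 0, 0, 0, 0], [20, 0, 0, 0, 0, 0, 0]])

```text
time: 32.35
tool_pos: [453.6, 387.9, 83.8]
tcp_rot: [-179.8, -0.5, 7.8]
ft_force: [-0.4, 0.1, -1.2]
finger_gap: 26.3
```

Call:
servo_tool(motion=[[20, 0, 0, -15, 0, 0, 0], [20, 0, 0, -35, 0, 0, 0], [20, 0, 0, -40, 0, 0, 0], [20, 0, 0, -40, 0, 0, 0], [20, 0, 0, -40, 0, 0, 0], [20, 0, 15, -30, 0, 0, 0], [20, 2, 30, -5, 0, 0, 0], [20, 4, 42, 0, 0, 0, 0], [20, 4, 42, 0, 0, 0, 0], [20, 4, 42, 0, 0, 0, 0]])

```text
time: 33.35
tool_pos: [487.1, 218.9, 306.9]
tcp_rot: [-179.7, -0.7, 8.4]
ft_force: [0.3, -1.0, -2.1]
finger_gap: 26.0
```

Call:
servo_tool(motion=[[20, 4, 42, 0, 0, 0, 0], [20, 4, 42, 0, 0, 0, 0], [20, 4, 42, 0, 0, 0, 0], [20, 4, 42, 0, 0, 0, 0], [20, 4, 42, 0, 0, 0, 0], [20, 4, 42, 0, 0, 0, 0], [20, 4, 38, 0, 0, 0, 0], [20, 4, 20, 0, 0, 0, 0], [20, 0, 0, 0, 0, 0, 0], [20, 0, 0, 0, 0, 0, 0]])

```text
time: 34.35
tool_pos: [563.7, -101.1, 318.8]
tcp_rot: [-179.9, -1.4, 8.0]
ft_force: [-0.0, 1.2, -1.3]
finger_gap: 26.3
```

Call:
servo_tool(motion=[[20, 5, 16, 0, 0, -0.024, 0], [20, 4, 17, 20, 0, 0, 0], [20, 0, 0, 30, 0, 0, 0], [20, 0, 0, 30, 0, 0, 0], [20, 0, 0, 10, 0, 0, 0], [20, 0, 0, 0, 0, 0, 0], [20, 0, 0, 0, 0, 0, 0]])

```text
time: 35.05
tool_pos: [578.7, -125.7, 233.6]
tcp_rot: [-179.9, -0.4, 8.5]
ft_force: [-0.2, -0.4, -1.5]
finger_gap: 26.3
```

Call:
servo_tool(motion=[[20, -2, 8, 0, 0, -0.005, 0], [20, 0, 0, 0, 0, 0, 0], [20, 0, 0, 12, 0, 0, 0], [20, 0, 0, 10, 0, 0, 0], [20, 0, 0, 0, 0, 0, 0], [20, 0, 0, 0, 0, 0, 0]])

```text
time: 35.65
tool_pos: [580.2, -134.9, 215.2]
tcp_rot: [179.9, -0.5, 8.5]
ft_force: [0.5, -0.4, -0.6]
finger_gap: 26.4
```

Call:
servo_tool(motion=[[20, -2, 0, 0, 0, -0.006, 0], [20, 0, 0, 10, 0, 0, 0], [20, 0, 0, 0, 0, 0, 0], [20, 0, 0, 0, 0, 0, 0]])

```text
time: 36.05
tool_pos: [577.9, -135.1, 204.2]
tcp_rot: [179.9, -0.1, 8.5]
ft_force: [0.4, 0.4, -0.4]
finger_gap: 26.3
```

Call:
servo_tool(motion=[[20, 0.5, 0, 10, 0, 0, 0], [20, 0, 0, 10, 0, 0, 0], [20, 0, 0, 10, 0, 0, 0], [20, 0, 0, 8, 0, 0, 0], [20, 0, 0, 5, 0, 0, 0], [20, 0, 0, 0, 0, 0, 0]])

```text
time: 36.65
tool_pos: [577.8, -134.9, 156.1]
tcp_rot: [179.9, 0.0, 8.5]
ft_force: [0.3, 0.1, -1.5]
finger_gap: 26.2
```

Call:
servo_tool(motion=[[20, 0, 0, 1.5, 0, 0, 0], [46, 0, 0, 0, 0, 0, 0], [46, 0, 0, 0, 0, 0, 0], [46, 0, 0, 0, 0, 0, 0], [46, 0, 0, -15, 0, 0, 0], [46, 0, 0, -35, 0, 0, 0], [46, 0, 0, -45, 0, 0, 0], [40, -20, 0, -35, 0, 0, 0], [30, -40, 2, 0, 0, 0, 0], [20, -40, 2, 0, 0, 0, 0]])

```text
time: 37.65
tool_pos: [480.7, -153.3, 297.7]
tcp_rot: [179.7, -0.3, 8.7]
ft_force: [0.5, 0.2, -0.0]
finger_gap: 20.0
```

Call:
servo_tool(motion=[[0, -35, 2, 0, 0, 0, 0], [0, -15, 0, 0, 0, 0, 0], [0, 0, 0, 0, 0, 0, 0], [0, 0, 0, 0, 0, 0, 0], [0, 0, 0, 0, 0, 0, 0]])

```text
time: 38.15
tool_pos: [428.9, -164.5, 306.8]
tcp_rot: [179.2, -1.0, 8.6]
ft_force: [0.1, -0.4, 0.1]
finger_gap: 0.1
```

```bash
python3 - <<'E'
from h import *
s=sense(); print(s['tool_pos'],s['tcp_rot'],s['finger_gap'],s['time'])
w,C=shot('wrist','w11'); D,_=shot('side','s11'); S,_=shot('scene','c11')
for p in([420,-165,78],[426,-209,78],[439.5,-295,78]): print(proj(C,p))
o=np.zeros((600,800,3),'uint8');o[:420,:560]=cv2.resize(w,(560,420));o[420:600,:270]=cv2.resize(D[150:250,310:460],(270,180));o[420:600,280:550]=cv2.resize(S[150:250,180:330],(270,180))
cv2.imwrite('pics/m11.png',o)
E
```

```text
[ 428.94473945 -164.46017325  306.77049837] [179.23842003  -0.96653219   8.60244741] 0.0893304812011116 38.15
[322.38936297 220.28344401]
[365.01113658 220.73382071]
[448.23640909 219.96982614]
```

View pics/m11.png

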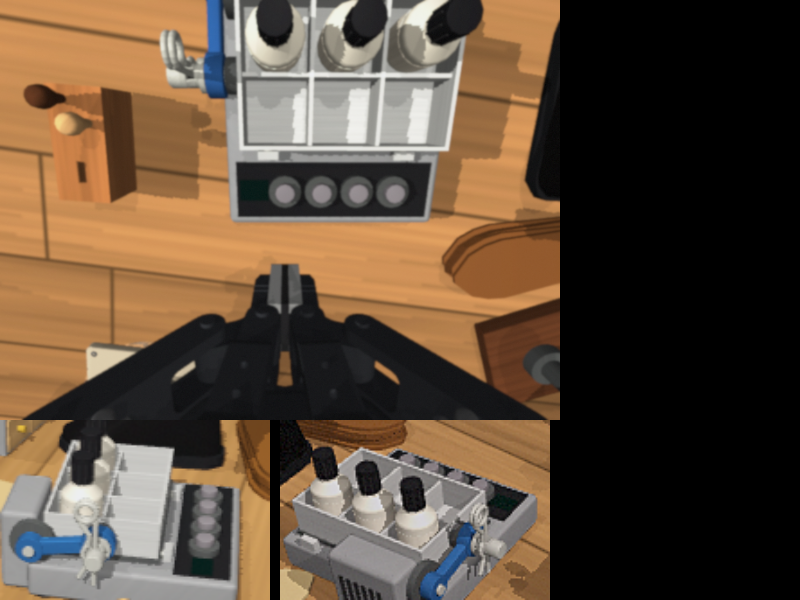

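All three bottles stand upright in the rear-row cells and the clip is on the pin. The keys are near px (326,222), (367,222), (409,222) and (453,222), so the aim points hold to about 3 mm.

```bash
python3 - <<'E'
from h import *
C=cam('wrist',dict(tool_pos=[428.9,-164.5,306.8],tcp_rot=[179.238,-.967,8.602]))
print(tri(cam('scene'),(290,202.8),cam('side'),(358.3,201.7)))
for u in(325.7,366.9,409,452.6): print(onz(C,(u,221.7),78))
E
```

```text
(array([544.46016594, -57.47270196, 148.39085879]), np.float64(0.2911018632893933))
[ 418.96007113 -168.67275301   78.        ]
[ 425.2229061  -211.18300283   78.        ]
[ 431.6434392  -254.76366029   78.        ]
[ 438.31509938 -300.04889327   78.        ]
```

Call:
servo_tool(motion=[[0, 0, 0, 0, 0.013, -0.017, 0], [0, -5, 1, 30, 0, 0, 0], [0, -5, 0, 40, 0, 0, 0], [0, 0, 0, 45, 0, 0, 0], [0, 0, 0, 40, 0, 0, 0], [0, 0, 0, 25, 0, 0, 0], [0, 0, 0, 0, 0, 0, 0], [0, 0, 0, 0, 0, 0, 0]])

```text
time: 39.1
tool_pos: [420.0, -165.3, 119.3]
tcp_rot: [-179.6, 0.5, 8.8]
ft_force: [-0.2, -0.1, 0.7]
finger_gap: 0.1
```

Call:
servo_tool(motion=[[0, 0, 3, 10, 0.007, 0.008, 0], [0, 0, 0, 14, 0, 0, 0], [0, 0, 0, 5, 0, 0, 0], [0, 0, 0, 0, 0, 0, 0], [0, 0, 0, 0, 0, 0, 0]])

```text
time: 39.6
tool_pos: [423.8, -170.0, 92.8]
tcp_rot: [-179.4, -0.3, 8.8]
ft_force: [0.2, -0.3, -0.1]
finger_gap: -0.1
```

Call:
servo_tool(motion=[[0, -4, -2, 4, 0, 0, 0], [0, 0, 0, 5, 0, 0, 0], [0, 0, 0, 5, 0, 0, 0], [0, 0, 0, 4, 0, 0, 0], [0, 0, 0, 0, 0, 0, 0]])

```text
time: 40.1
tool_pos: [420.3, -168.9, 75.0]
tcp_rot: [-179.5, -0.4, 8.8]
ft_force: [-0.6, 0.2, 3.4]
finger_gap: 0.5
```

Call:
servo_tool(motion=[[0, 0, 0, 3, 0, 0, 0], [0, 0, 0, 1, 0, 0, 0], [0, 0, 0, 0, 0, 0, 0], [0, 0, 0, 0, 0, 0, 0]])

```text
time: 40.5
tool_pos: [420.5, -169.0, 72.6]
tcp_rot: [-179.5, -0.4, 8.8]
ft_force: [-2.1, 0.2, 4.0]
finger_gap: 0.0
```

Call:
servo_tool(motion=[[0, 0, 0, 2, 0, 0, 0], [0, 0, 0, 1, 0, 0, 0], [0, 0, 0, 0, 0, 0, 0]])

```text
time: 40.8
tool_pos: [420.7, -169.1, 72.5]
tcp_rot: [-179.5, -0.4, 8.9]
ft_force: [-3.1, 0.7, 4.0]
finger_gap: 0.1
```

Call:
servo_tool(motion=[[0, 0, 0, 4, 0, 0, 0], [0, 0, 0, 4, 0, 0, 0], [0, 0, 0, 0, 0, 0, 0]])

```text
time: 41.1
tool_pos: [421.9, -169.6, 73.2]
tcp_rot: [-179.5, -0.3, 8.9]
ft_force: [-3.0, 2.1, 4.1]
finger_gap: -0.1
```

Call:
servo_tool(motion=[[0, -1, 0, 4, 0, 0, 0], [0, 0, 0, 5, 0, 0, 0]])

```text
time: 41.3
tool_pos: [423.0, -170.4, 70.9]
tcp_rot: [-179.6, -0.5, 9.0]
ft_force: [-36.9, 16.5, 76.5]
finger_gap: -0.2
```

Call:
servo_tool(motion=[[0, 0, 0, -10, 0, 0, 0], [0, 0, 0, -15, 0, 0, 0], [0, 0, 0, -5, 0, 0, 0], [0, 0, 0, 0, 0, 0, 0], [0, 0, 0, 0, 0, 0, 0]])

```text
time: 41.8
tool_pos: [423.7, -170.9, 103.0]
tcp_rot: [-179.7, -0.6, 9.0]
ft_force: [-0.3, -0.1, -0.7]
finger_gap: -0.2
```

Call:
servo_tool(motion=[[0, -2, 15, 0, 0, -0.01, 0], [0, -2, 20, 0, 0, 0, 0], [0, 0, 3, 0, 0, 0, 0], [0, 0, 0, 0, 0, 0, 0], [0, 0, 0, 0, 0, 0, 0]])

```text
time: 42.3
tool_pos: [423.7, -210.9, 98.6]
tcp_rot: [-179.5, 0.3, 9.0]
ft_force: [-0.5, 0.5, -1.3]
finger_gap: 0.1
```

Call:
servo_tool(motion=[[0, 1, 0, 6, -0.005, 0.005, 0], [0, 0, 0, 7, 0, 0, 0], [0, 0, 0, 6, 0, 0, 0], [0, 0, 0, 0, 0, 0, 0]])

```text
time: 42.7
tool_pos: [424.4, -209.4, 77.3]
tcp_rot: [-179.8, 0.0, 9.0]
ft_force: [-0.1, -1.5, 1.9]
finger_gap: -0.5
```

Call:
servo_tool(motion=[[0, 0, 1, 3, 0, 0, 0], [0, 0, 0, 2, 0, 0, 0], [0, 0, 0, 1.5, 0, 0, 0]])

```text
time: 43.0
tool_pos: [424.9, -210.1, 72.0]
tcp_rot: [-179.8, 0.0, 9.1]
ft_force: [-8.9, 4.6, 22.8]
finger_gap: -0.3
```

Call:
servo_tool(motion=[[0, 0, 0, 0.5, 0, 0, 0], [0, 0, 0, -8, 0, 0, 0], [0, 0, 0, -15, 0, 0, 0], [0, 0, 0, -12, 0, 0, 0], [0, 0, 0, 0, 0, 0, 0], [0, 0, 0, 0, 0, 0, 0]])

```text
time: 43.6
tool_pos: [425.3, -210.7, 109.6]
tcp_rot: [-179.8, 0.0, 9.1]
ft_force: [0.8, 0.2, -0.7]
finger_gap: -0.1
```

Call:
servo_tool(motion=[[0, 0, 20, 0, 0, 0, 0], [0, 0, 35, 0, 0, 0, 0], [0, 0, 25, 0, 0, 0, 0], [0, 0, 5, 0, 0, 0, 0], [0, 0, 0, 0, 0, 0, 0], [0, 0, 0, 0, 0, 0, 0]])

```text
time: 44.2
tool_pos: [437.5, -294.8, 105.3]
tcp_rot: [-179.6, 0.2, 9.1]
ft_force: [-0.6, 0.1, 0.2]
finger_gap: 0.2
```

Call:
servo_tool(motion=[[0, 1.5, 4, 5, -0.006, 0.004, 0], [0, 0, 0, 10, 0, 0, 0], [0, 0, 0, 8, 0, 0, 0], [0, 0, 0, 2, 0, 0, 0], [0, 0, 0, 0, 0, 0, 0]])

```text
time: 44.7
tool_pos: [439.5, -295.6, 77.2]
tcp_rot: [-179.9, -0.0, 9.3]
ft_force: [0.5, -1.9, 2.4]
finger_gap: -0.3
```

Call:
servo_tool(motion=[[0, 0, 1, 3, 0, 0, 0], [0, 0, 0, 2, 0, 0, 0], [0, 0, 0, 1.5, 0, 0, 0]])

```text
time: 45.0
tool_pos: [440.0, -296.6, 72.0]
tcp_rot: [-179.9, -0.1, 9.3]
ft_force: [-7.5, 6.3, 19.4]
finger_gap: -0.2
```

Call:
servo_tool(motion=[[0, 0, 0, 0.5, 0, 0, 0], [0, 0, 0, -8, 0, 0, 0], [0, 0, 0, -20, 0, 0, 0], [0, 0, 0, -35, 0, 0, 0], [0, 0, 0, -45, 0, 0, 0], [0, 0, 0, -45, 0, 0, 0], [0, -20, 0, -30, 0, 0, 0], [0, -20, 0, 0, 0, 0, 0], [0, 0, 0, 0, 0, 0, 0], [0, 0, 0, 0, 0, 0, 0]])

```text
time: 46.0
tool_pos: [399.2, -303.8, 265.5]
tcp_rot: [180.0, -0.1, 9.3]
ft_force: [0.6, -0.3, -0.2]
finger_gap: -0.0
```

```bash
python3 - <<'E'
from h import *
w,C=shot('wrist','w12'); D,_=shot('side','s12'); S,_=shot('scene','c12')
o=np.zeros((600,800,3),'uint8');o[:300,:400]=cv2.resize(w,(400,300));o[300:600,:400]=cv2.resize(D[150:250,320:453],(400,300),interpolation=cv2.INTER_CUBIC);o[:300,400:]=cv2.resize(S[150:250,195:328],(400,300),interpolation=cv2.INTER_CUBIC);o[300:,400:]=cv2.resize(S,(400,300))
cv2.imwrite('pics/m12.png',o); print(sense()['tool_pos'])
E
```

```text
[ 399.02807374 -303.09023754  263.92939583]
```

View pics/m12.png

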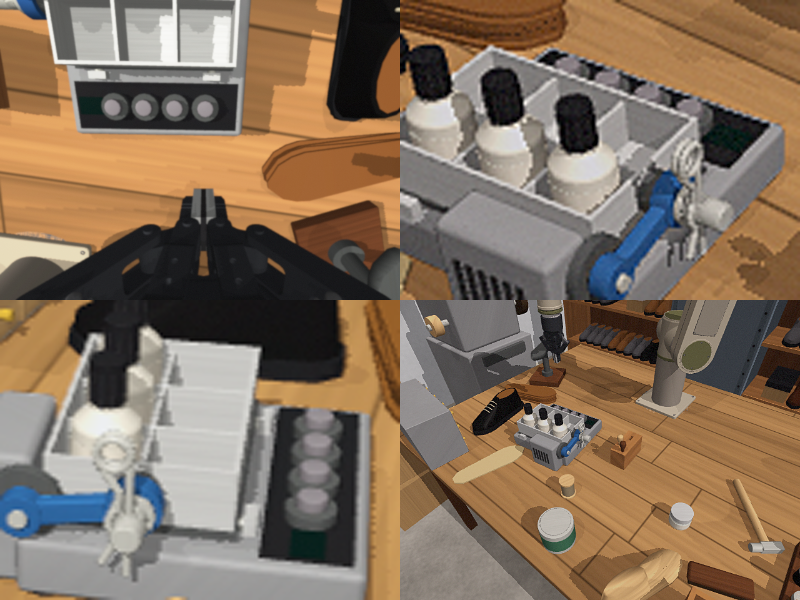

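```bash
python3 -c "
from bench import *
print(hand_in())"
```

```text
the job is handed in; nothing more can be done
None
```

I finished the job and handed it in at about 46 s of the 210 s; no verdict was reported.

- **Bottles:** All three on the bench stand upright, one to a cell, in the rear row of the carrier. The final pictures show nothing tipped or touching the gripper.
- **R-clip:** The straight leg is through the cross-hole and the bent leg is over the pin. The gripper's height at release puts the coil about 151.5 mm above the bench, against 152 for fully home. A rough two-camera check gave 148 mm, which is 4 mm off but within the 6 mm limit. I put the difference down to pixel-reading error.
- **Keys:** I pressed power, timer and start in that order, each to its stop at about 72 mm above the bench. The stop key was never touched, and all keys look up in the last picture. The key joints give no reading, so "fully down" rests on height and force.
- **Power key force:** I over-pressed it, with a brief peak of about 77 N at the wrist (limit 120 N). Timer and start peaked at about 20 N.
- **Jar and spool:** I went nowhere near them, and they look unmoved in the last picture. I did not measure them again.

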